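# Key-start the food stand's generator and hold the key at START

## Task

Get the stand's generator cranking from the grey control box on the counter: first set the throttle lever upright, at its green start mark, and leave it there. Then take the red-headed key from the clip on the blue jar, push it fully home in the key switch (its pins are sticky; a little wiggle helps), turn it a quarter turn clockwise to the stop and finish while still gripping the key and holding it turned against its return spring. Leave the kitchen things on the counter where they are.

Things in the scene. Friction and masses are not known exactly. Their poses are not given: they have to be found in the camera images.
- console: grey metal control box, 130 (x) x 280 (y) x 75 mm high, fixed to the counter; origin at the centre of its underside, z up. The key switch is on its top near its -y end, the throttle lever near its +y end, a meter and three low lamps between them. Both act on the generator outside.
- throttle (a joint): throttle lever angle, rad, about the box's y axis; grows as the knob swings towards the box's +x. 0 = leaning back to -x at the red stop mark, 0.70 = upright at the green start mark, 1.40 = leaning to +x at the yellow full mark. Stiff hinge (about 2 N at the knob), stays where it is left.
- throttle_knob (a point): centre of the black ball knob, 25 mm across, at the end of the throttle lever, 75 mm from the pivot; its z points along the lever away from the pivot. The lever is a rod 8 mm thick standing between two dark cheeks that rise 33 mm above the box's top.
- throttle_pivot (a point): the throttle lever's pivot, 3 mm below the box's top; axes as the box's.
- keyswitch (a joint): angle of the brass plug of the key switch, rad; 0 at rest, grows clockwise seen from above, 1.57 = quarter turn, at its stop. A spring turns it back to 0 (0.03 N m at rest, 0.08 N m at the stop). The start contact closes at about 1.2. The key has play in the slot: its head turns 0.2 to 0.3 rad further than the plug, so about 1.8 rad in all to the stop.
- slot (a point): centre of the key slot's mouth in the brass plug's top face; turns with it, z up. Slot 11.4 mm along its x, 5.6 mm along its y, chamfered, flat floor 26 mm down. A steel bezel ring, bore 17 mm, outside 34 mm, stands 5 mm above the plug face. Two pairs of sticky sprung pins in the short sides meet the key when its tip is about 12 and 19 mm down; each takes about 8 to 14 N of straight push; rocking it helps.
- key: the key, 40 g, kept standing blade down. Origin at the tip of the blade, z up along the key, x across the blade's width. Steel blade 10 mm wide (x), 4 mm thick (y), 30 mm long, tip bevelled on its narrow sides to 4 mm; black shoulder 16 x 9 mm from 30 to 36 mm; flat red head 34 mm wide (x), 10 mm thick (y), from 36 to 72 mm. Fits the slot either way round. When fully home its tip rests on the slot's floor, 26 mm below the mouth, and the shoulder ends just above the bezel.
- key_head (a point): the middle of the key's red head, 56 mm above the blade's tip, where it is gripped across its 10 mm thickness (y); axes as the key's.
- jar: blue ceramic jar with a cork lid, 92 mm across, 108 mm high, fixed in place; origin at the centre of its underside. A steel spring clip on its -x side, 80 mm from the jar's axis, lightly pinches the key's blade across its thickness (about 1.5 N); the key's shoulder sits on top of the clip's jaws, 92 mm above the counter. The key lifts straight up and out (35 mm).
- tostonera: bystander: aluminium plantain press with two hinged handles, 280 mm long, 110 mm wide; origin on the underside of its lower plate's middle line
- dish: bystander: white glazed bowl-shaped dish, 170 mm across, 45 mm high; origin under its centre
- pot_holder: bystander: red silicone pot holder, 150 mm square, 10 mm thick; origin under its centre
- ladle: bystander: steel ladle, bowl 86 mm across, 330 mm long; origin under its bowl
- mug: bystander: blue mug, 80 mm across, 90 mm high; origin under its centre
- oil_bottle: bystander: amber bottle, 64 mm across, 200 mm high; origin under its centre

How it is judged (in metres and radians):
On the way, in this order (a step that is already met when the one before it is completed fails the run):
1. the throttle lever stands upright at the green mark (within 0.15 rad) and has been let go (value of joint throttle between 0.55 and 0.85 rad and distance between the grasp point and throttle_knob above 0.05 m), for 0.3 s.
2. the key is fully home in the key switch's slot (z of key in the frame of slot between -0.03 and -0.0225 m and horizontal distance between key and slot below 0.004 m and angle between key's own z axis and vertical below 0.15 rad), for 0.2 s.
3. the key is turned clockwise to the start position, held in the fingers, for one second (all of step 2 and contact force between the fingers and key above 3 N and value of joint throttle between 0.55 and 0.85 rad and value of joint keyswitch above 1.2 rad), for 1 s.
At the end, for the whole second after the job is handed in: Throttle at the green mark (0.70 rad within 0.15) and let go; key upright, fully home (tip at least 22.5 mm below the slot mouth, within 4 mm of its centre), gripped by the fingers with over 3 N; key switch still, held at more than 1.2 rad clockwise (all of step 3 and velocity of joint keyswitch between -0.3 and 0.3 rad/s and distance between the grasp point and throttle_knob above 0.05 m); the arm keeps its last pose, push and grip.
It fails at once if the key switch is turned while the throttle lever is off its start mark (value of joint keyswitch above 0.6 rad and not (value of joint throttle between 0.55 and 0.85 rad)).
It fails at once if a kitchen thing on the counter is pushed more than 25 mm (distance of any of tostonera, dish, pot_holder, ladle, mug, oil_bottle from where it was at the start of the episode above 0.025 m).
It fails at once if a kitchen thing on the counter is tipped over (angle between any of tostonera, dish, pot_holder, ladle, mug, oil_bottle's own z axis and vertical above 0.5 rad).
It also fails if it takes over 67 s, if anything falls off the work surface, if the arm or the gripper's body presses on something with over 40 N, if the wrist force passes 120 N, or if a joint passes its speed limit or range.

## Robot

A 6-joint arm with a two-finger parallel gripper is mounted at the origin on the work surface. World frame = base frame: x ahead of the robot, y to its left, z up, the work surface at z = 0. Lengths are in m, angles in degrees, forces in N, time in s.
With the tool pointing down it reaches from about 0.4 to 0.825 m from the base axis. Payload 7 kg.
Tool frame: the origin (TCP) lies at the very end of the fingers, on their centre line; the grasp point (between the pads) lies 19 mm behind it (grasp_offset is the x of the grasp point in the tool frame, in m); x points along the fingers, y is the direction in which the jaws open and shut, and the axes are right-handed (so a half turn about x gives the same grasp; the last joint's range is limited). The gripper opens to 88 mm and grips with 3 to 60 N. Pads are 19 mm wide; open, the fingers measure 130 mm over their backs; the gripper's body (78 mm by 193 mm) begins 47 mm behind the grasp point.
Start: joints at [85.606, 20.546, 0.682, 0, -70.136, -16.507], TCP at [0.241, 0.631, 0.227] pointing down, gripper open.
Joint ranges: [-176.03, 176.03], [-82.01, 121.73], [-58.28, 71.71], [-173.87, 95.51], [-174.79, -0.11], [-173.66, 173.66]. Speed limits (degrees/s): [136.94, 136.94, 172.46, 180, 180, 180].

## Interface

Orientations are given as [roll, pitch, yaw] about the fixed x, y, z axes, in that order (R = Rz(yaw) Ry(pitch) Rx(roll)).
In Python, from plant import get_obs, snapshot, close_job, grasp_offset gives the robot as it stands.
- The arm moves only by the tool carry_out, never from a script. Its argument "series" is a list that holds one entry, the list of rows, each a list of 6 numbers: the shift along the tool's x, y, z in mm, then the turn, a rotation vector about the tool's x, y, z in degrees. A call has 1 to 10 rows; each row is the pose to reach, as a shift and turn from the pose commanded when the call began, along the tool's axes at that moment; what a row does not reach only later rows make up. A row lasts 1/8 s, in which the tool goes at most 62.5 mm and 10.7 degrees, less where a joint would pass 70% of its speed; a pose out of reach is approached as far as the arm can. A call with a gripper value outside its range is refused whole. "hand" is the gripper's target within -1 to 1 (shut at 1, half-way at 0, fully open at -1), set as the call begins (left out, the last holds). The fingers move at their own pace and stop on an object; the grip force is fixed at half the most. Time passes only in rows, so rows that repeat a pose let the fingers close. It gives the time, the measured TCP pose, the force and the opening at its end, in the units of the state.
- get_obs(): the state, without advancing time (a new reading comes with each control period).
- snapshot(name): name is "scene" or "top" or "wrist"; returns a dict with "color" (384x512x3 uint8, red, green, blue), "fx", "fy", "cx", "cy" (pixels), "eye" and "attitude" of the camera in the world. Camera axes: x right, y down, z forward; pixel columns grow to the right and rows downward; lengths in m; the calibration is good to about 2 mm. A picture is of the moment at which its call begins. There is no depth.
- close_job(): hands the job in, once; it reports no verdict.
The state is a dict: "clock": time; "joint_pos": joint angles; "qvel": joint speeds; "tau": joint torques, N m; "tool_pos": TCP position; "orientation": TCP orientation; "force": force on the tool from outside, world axes, zero at the start; "moment": the same for the moment, N m; "opening": finger opening in m.
Only numpy, scipy, OpenCV 4.12 (cv2) and the standard library are available. Lean on these libraries where they do the work, as an engineer would, in place of code of your own. Each camera call takes 0.05 s, during which the arm holds its last target.

## Working session

There is one attempt and no reset: what is moved stays moved. The work goes in short steps, Python scripts to look and compute and a tool call to move; the robot and the scene stay as the last step left them, time stands still between calls to the robot, and variables do not carry over. Pictures are saved under pics/ and viewed, and the job is handed in when it is done.

Besides the shell and the picture viewer there is one more tool, called after ">>>" as name(argument=value, ...) on one line, values as JSON. carry_out: Moves the arm, as the interface text tells. Its arguments: {"type":"object","properties":{"series":{"type":"array","items":{"type":"array","items":{"type":"array","items":{"type":"number"}}}},"hand":{"type":"number"}},"required":["series"]}

```bash
mkdir -p pics; ls; python3 - <<'E'
from plant import *
import cv2,json
o=get_obs();print(o, grasp_offset)
for n in ["scene","top","wrist"]:
    s=snapshot(n);cv2.imwrite(f"pics/{n}0.png",cv2.cvtColor(s["color"],cv2.COLOR_RGB2BGR))
    print(n,{k:v for k,v in s.items() if k!="color"})
E
```

```text
pics
{'clock': 0.0, 'joint_pos': array([ 8.56079962e+01,  2.05910498e+01,  6.32999936e-01, -2.14089627e-02,
       -7.01344648e+01, -1.65071077e+01]), 'qvel': array([ 0.07060333,  0.06333197, -0.06190935, -0.00969544, -0.10196916,
       -0.01091172]), 'tau': array([-6.50894999e-04, -5.82721961e+01,  2.93045551e+01,  6.99691460e+00,
        6.80463592e-03, -1.75280138e-04]), 'tool_pos': array([0.2406287 , 0.63012565, 0.22561709]), 'orientation': array([  94.23580958,   89.90532078, -106.6705933 ]), 'force': array([-0.33710676,  1.59177163,  0.64518817]), 'moment': array([-0.01740884,  0.01867558,  0.04375414]), 'opening': 0.0874833954688032} -0.0188
scene {'fx': 444.0971048062037, 'fy': 444.0971048062037, 'cx': 249.8905813993925, 'cy': 192.10070963810574, 'eye': array([ 1.2435604 , -0.97454008,  1.00348771]), 'attitude': array([-126.65742085,   -1.29117978,   35.02159423])}
top {'fx': 465.9099369207012, 'fy': 465.9099369207012, 'cx': 259.8846189568561, 'cy': 184.21040563579086, 'eye': array([0.37020683, 0.01565711, 1.72935877]), 'attitude': array([-173.54667725,    0.6408609 ,  -90.96799805])}
wrist {'fx': 319.56321272041725, 'fy': 319.56321272041725, 'cx': 256.30354611301146, 'cy': 189.48131951445828, 'eye': array([0.30374347, 0.6051398 , 0.38434624]), 'attitude': array([ 1.65260091e+02, -8.73058371e-02, -1.10826081e+02])}
```

View pics/scene0.png

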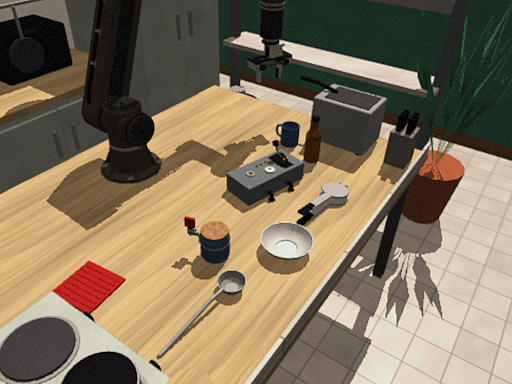

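View pics/top0.png

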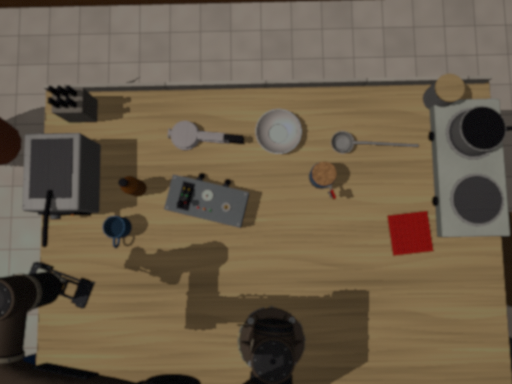

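View pics/wrist0.png

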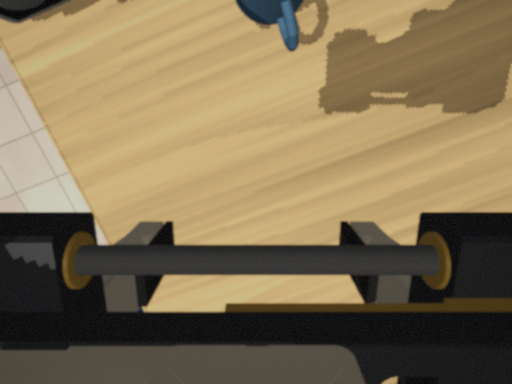

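```bash
cat > h.py <<'E'
import numpy as np,cv2
from scipy.spatial.transform import Rotation as R
from plant import *
def cam(s):
    return np.array([[s["fx"],0,s["cx"]],[0,s["fy"],s["cy"]],[0,0,1]]),R.from_euler('xyz',s["attitude"],degrees=True).as_matrix(),np.array(s["eye"])
def proj(s,P):
    K,Rm,e=cam(s);p=(np.atleast_2d(P)-e)@Rm@K.T
    return p[:,:2]/p[:,2:]
def ray(s,uv):
    K,Rm,e=cam(s);d=Rm@np.linalg.inv(K)@np.array([uv[0],uv[1],1.]);return e,d/np.linalg.norm(d)
def atz(s,uv,z):
    e,d=ray(s,uv);return e+d*(z-e[2])/d[2]
def tri(l):
    A=np.zeros((3,3));b=np.zeros(3)
    for s,uv in l:
        e,d=ray(s,uv);M=np.eye(3)-np.outer(d,d);A+=M;b+=M@e
    return np.linalg.solve(A,b)
def save(s,name,box=None,scale=1):
    im=cv2.cvtColor(s["color"],cv2.COLOR_RGB2BGR)
    if box: im=im[box[1]:box[3],box[0]:box[2]]
    im=cv2.resize(im,None,fx=scale,fy=scale,interpolation=cv2.INTER_CUBIC);im=np.clip(im*1.3,0,255).astype('uint8')
    cv2.imwrite("pics/"+name+".png",im)
def saves(s,f):np.save(f,s,allow_pickle=True)
def loads(f):return np.load(f,allow_pickle=True).item()
def snap(name,f):
    s=snapshot(name);saves(s,f);return s
E
python3 - <<'E'
from h import *
a=snap("scene","sc.npy");b=snap("top","tp.npy")
save(a,"sc_con",(210,130,330,220),6)
save(a,"sc_jar",(170,200,250,275),8)
save(b,"tp_con",(155,165,260,235),7)
save(b,"tp_jar",(290,145,360,210),8)
E
```

```text
(no output)
```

View pics/sc_con.png

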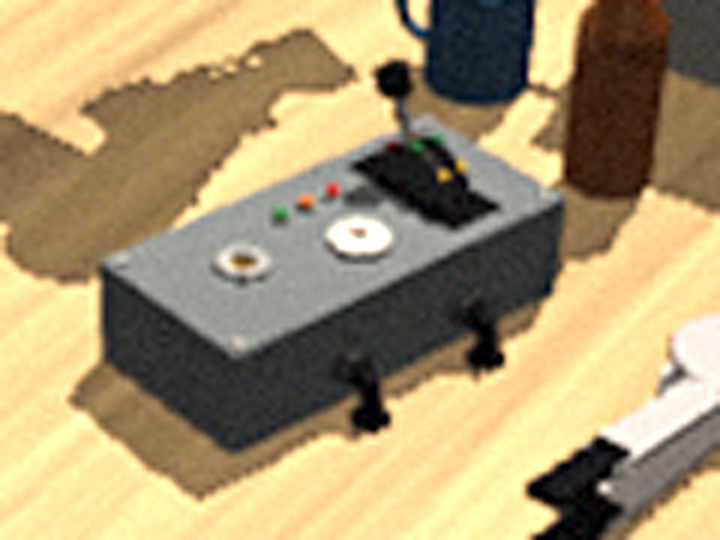

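View pics/sc_jar.png

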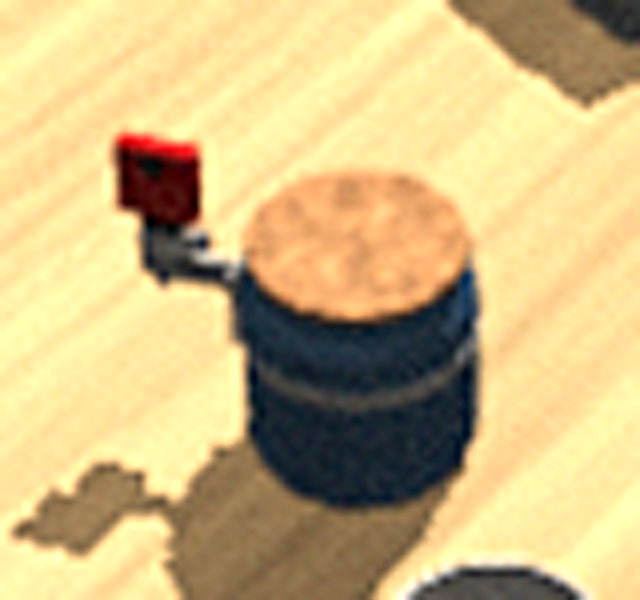

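View pics/tp_con.png

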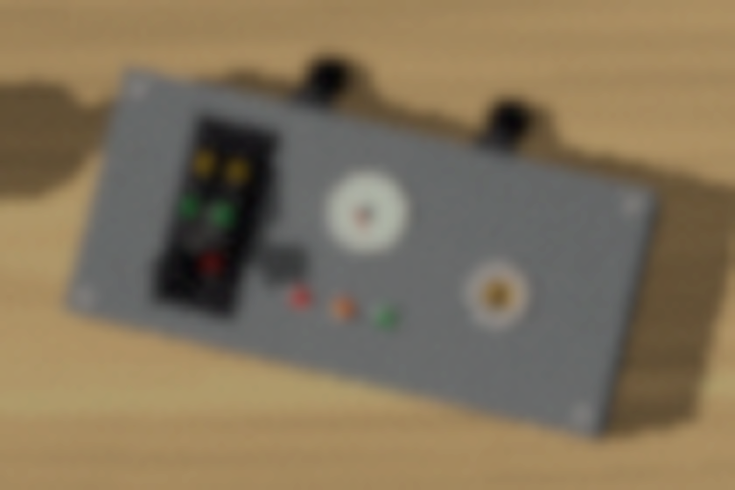

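View pics/tp_jar.png

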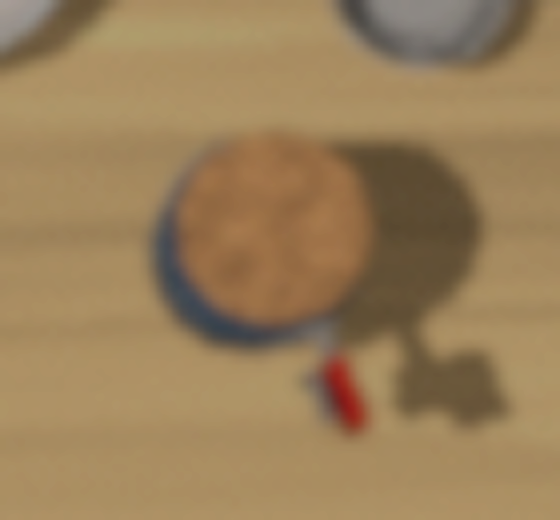

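```bash
python3 - <<'E'
from h import *
a=loads("sc.npy");b=loads("tp.npy")
T=lambda c,s,o:(c[0]/s+o[0],c[1]/s+o[1])
tc=[T(c,7,(155,165)) for c in [(128,70),(658,188),(602,438),(68,308)]]
loc=np.array([[.065,.14],[.065,-.14],[-.065,-.14],[-.065,.14]])
sc={1:T((238,357),6,(210,130)),2:T((102,266),6,(210,130)),3:T((425,115),6,(210,130)),0:T((563,198),6,(210,130))}
def fit(obs):
    def res(p):
        c,s=np.cos(p[2]),np.sin(p[2]);r=[]
        for S,i,uv in obs:
            l=loc[i];P=[p[0]+c*l[0]-s*l[1],p[1]+s*l[0]+c*l[1],.075];r+=list(proj(S,P)[0]-uv)
        return r
    from scipy.optimize import least_squares
    q=least_squares(res,[.6,.2,-.2]);return q.x,np.round(q.fun,1)
ot=[(b,i,tc[i]) for i in range(4)];os=[(a,i,sc[i]) for i in sc]
for o in (ot,os,ot+os):print(fit(o))
print("slot top",atz(b,T((497,294),7,(155,165)),.08),"scene",atz(a,T((241,262),6,(210,130)),.08))
print("knob scene z.1..",[atz(a,T((394,77),6,(210,130)),z) for z in (.12,.13)], "tri",tri([(a,T((394,77),6,(210,130))),(b,T((178,280),7,(155,165)))]))
# key head top: 
print("key",tri([(a,T((158,138),8,(170,200))),(b,T((344,392),8,(290,145)))]),"at z .134",atz(b,T((344,392),8,(290,145)),.134), atz(a,T((158,138),8,(170,200)),.134))
print("head ends",atz(b,T((327,355),8,(290,145)),.13),atz(b,T((357,425),8,(290,145)),.13))
print("jar lid", atz(b,T((275,230),8,(290,145)),.108),atz(a,T((357,245),8,(170,200)),.108))
E
```

```text
(array([ 0.50173672,  0.22080706, -0.24486325]), array([ 0.1, -0.6,  0.3,  0. , -0.1, -0.1, -0.3,  0.7]))
(array([ 0.50737471,  0.22052833, -0.2404912 ]), array([ 0.1,  0.5, -0.4, -0.4, -0.1, -0. ,  0.4, -0.3]))
(array([ 0.50397351,  0.22139243, -0.24299365]), array([-0.1, -1.2,  0.1, -0.7, -0.2, -0.8, -0.5,  0.1, -0.7,  0.1, -1. ,
       -0.9, -0.6, -0.4, -0.2, -0.6]))
slot top [0.47792606 0.15247372 0.08      ] scene [0.48373987 0.14777134 0.08      ]
knob scene z.1.. [array([0.47360234, 0.33531752, 0.12      ]), array([0.48231732, 0.32049153, 0.13      ])] tri [0.48667879 0.30611713 0.13771368]
key [ 0.51359932 -0.219364    0.13218167] at z .134 [ 0.51258122 -0.21988509  0.134     ] [ 0.5160128  -0.22019162  0.134     ]
head ends [ 0.52905687 -0.2137212   0.13      ] [ 0.49861037 -0.22555943  0.13      ]
jar lid [ 0.58668628 -0.19600109  0.108     ] [ 0.59580649 -0.20049846  0.108     ]
```

```bash
cat >> h.py <<'E'
def tool(o=None):
    o=o or get_obs();return np.array(o["tool_pos"]),R.from_euler('xyz',o["orientation"],degrees=True).as_matrix()
def shift(target,Rt=None):
    """shift mm in tool axes and rotvec deg to reach target TCP pose"""
    p,M=tool();d=M.T@(np.array(target)-p)*1000
    rv=np.zeros(3) if Rt is None else R.from_matrix(M.T@Rt).as_rotvec(degrees=True)
    return np.round(d,1),np.round(rv,2)
def down(yaw,flip=False):
    """tool x down, tool y at world yaw (deg)"""
    a=np.radians(yaw);y=np.array([np.cos(a),np.sin(a),0]);x=np.array([0,0,-1.]);return np.stack([x,y,np.cross(x,y)],1)
E
python3 - <<'E'
from h import *
p,M=tool();print(np.round(M,3)); a=loads("sc.npy");b=loads("tp.npy")
e=np.array([0.30374347, 0.6051398 , 0.38434624]);print("cam in tool",M.T@(e-p))
# bottle
print("bottle base scene", atz(a,(312,160),0.),"top",[atz(b,(131,186),z) for z in (0,.2)])
print("mug",atz(b,(117,228),.09))
for y in (-13.9,166.1): print(shift(p,down(y)))
for y in (21-90,21+90): print(shift(p,down(y)))
E
```

```text
[[-0.    -0.357 -0.934]
 [-0.001 -0.934  0.357]
 [-1.     0.001 -0.   ]]
cam in tool [-0.15819315  0.00121331 -0.06784277]
bottle base scene [0.56796075 0.48552868 0.        ] top [array([0.56814841, 0.514525  , 0.        ]), array([0.54525651, 0.45683103, 0.2       ])]
mug [0.41012827 0.53581292 0.09      ]
(array([0., 0., 0.]), array([-9.7e+01,  3.0e-02, -4.0e-02]))
(array([0., 0., 0.]), array([ 8.3e+01, -4.0e-02, -3.0e-02]))
(array([0., 0., 0.]), array([-4.19e+01,  1.00e-02, -4.00e-02]))
(array([0., 0., 0.]), array([ 1.381e+02, -6.000e-02, -1.000e-02]))
```

```bash
python3 - <<'E'
from h import *
b=loads("tp.npy");save(b,"tp_bot",(90,160,190,250),6)
E
```

```text
(no output)
```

View pics/tp_bot.png

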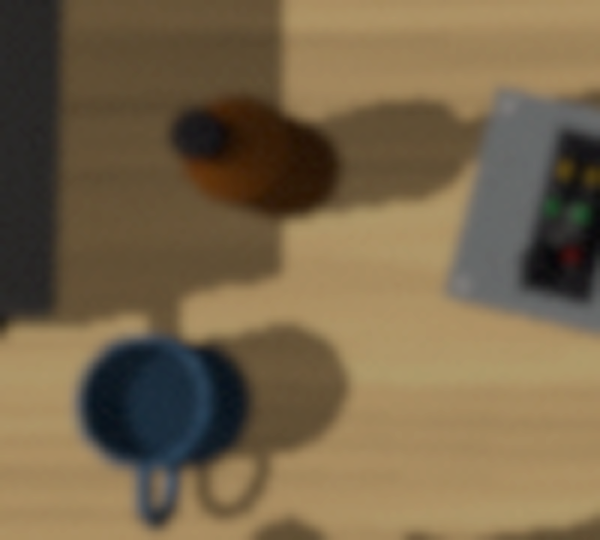

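```bash
cat >> h.py <<'E'
C=np.array([.504,.2212]);YAW=-13.9
def con(x,y,z):
    c,s=np.cos(np.radians(YAW)),np.sin(np.radians(YAW));return np.array([C[0]+c*x-s*y,C[1]+s*x+c*y,z])
E
python3 - <<'E'
from h import *
P=con(.002,.092,.25);print(P);print(shift(P,down(166.1)))
E
```

```text
[0.52804241 0.31002546 0.25      ]
(array([ -23.7,  196.8, -382.7]), array([ 8.3e+01, -4.0e-02, -3.0e-02]))
```

>>> carry_out(series=[[[-24,40,-60,10,0,0],[-24,80,-120,20,0,0],[-24,100,-190,31,0,0],[-24,125,-250,41,0,0],[-24,150,-310,52,0,0],[-24,197,-383,62,0,0],[-24,197,-383,72,0,0],[-24,197,-383,83,0,0],[-24,197,-383,83,0,0]]], hand=0)

```text
clock: 1.38
tool_pos: [0.5287, 0.3091, 0.2504]
orientation: [135.8, 90.0, -148.1]
force: [0.6, -0.4, -0.1]
opening: 0.0438
```

```bash
python3 - <<'E'
from h import *
o=get_obs();print(o["clock"],o["tool_pos"],o["joint_pos"].round(1),o["force"],o["opening"])
w=snap("wrist","w1.npy");save(w,"w1",None,1.5)
a=snap("scene","sc1.npy");save(a,"sc1",(180,70,330,220),4)
print(shift(con(.002,.092,.25),down(166.1)))
print(proj(w,[con(.002,.092,.147),con(-.046,.092,.129),con(-.005,-.0745,.08)]))
E
```

```text
1.375 [0.52871266 0.30909189 0.25039962] [ 48.6  13.9  -5.5  -0.  -70.6 -62.5] [ 0.58679027 -0.37280838 -0.110318  ] 0.04384496125579028
(array([ 0.5,  0. , -0.1]), array([ 0.26, -0.  , -0.01]))
[[256.55825025 190.74969688]
 [309.66644273 185.64468046]
 [264.23776698  -3.05087274]]
```

View pics/w1.png

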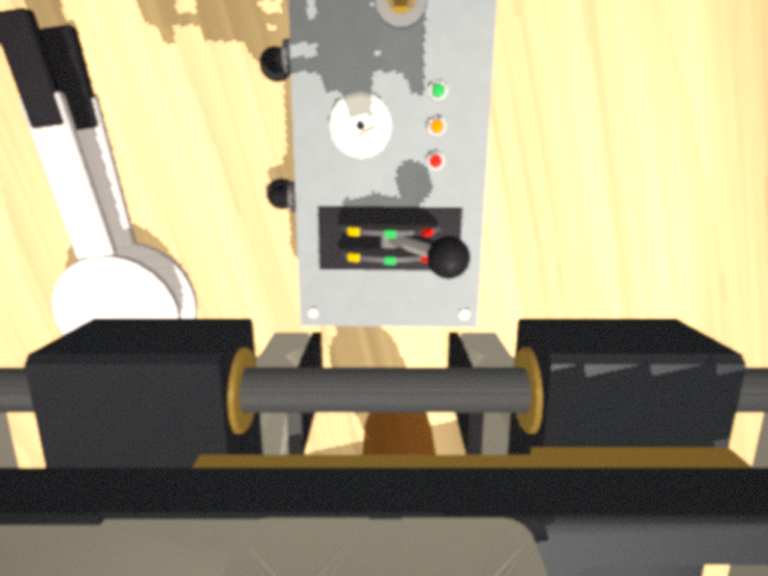

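View pics/sc1.png

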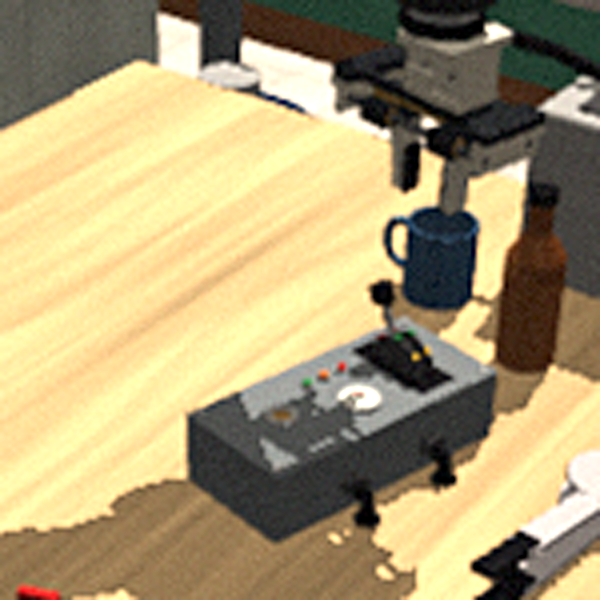

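```bash
python3 - <<'E'
from h import *
w=loads("w1.npy");q=lambda u,v:(u/1.5,v/1.5)
L=lambda P:np.round((lambda d:[np.cos(-np.radians(YAW))*d[0]-np.sin(-np.radians(YAW))*d[1],np.sin(-np.radians(YAW))*d[0]+np.cos(-np.radians(YAW))*d[1],P[2]])(P[:2]-C),4)
for n,uv,z in [("corner+x+y",(302,325),.075),("corner-x+y",(478,325),.075),("edge-x top",(497,0),.075),("edge+x top",(289,0),.075),("knob",(448,257),.129),("slot",(401,2),.075),("slot5",(401,2),.08),("green1",(390,234),.108),("green2",(390,261),.108),("meter",(361,126),.077)]:
    P=atz(w,q(*uv),z);print(n,P.round(4),L(P))
print("tcp px",proj(w,[tool()[0]])*1.5)
E
```

```text
corner+x+y [0.5989 0.3429 0.075 ] [0.0629 0.1409 0.075 ]
corner-x+y [0.473  0.3739 0.075 ] [-0.0668  0.1408  0.075 ]
edge-x top [0.4204 0.1662 0.075 ] [-0.0679 -0.0735  0.075 ]
edge+x top [0.5464 0.1352 0.075 ] [ 0.0618 -0.0734  0.075 ]
knob [0.4884 0.3063 0.129 ] [-0.0356  0.0788  0.129 ]
slot [0.4788 0.1529 0.075 ] [-0.008  -0.0723  0.075 ]
slot5 [0.4793 0.1543 0.08  ] [-0.0079 -0.0709  0.08  ]
green1 [0.5191 0.2878 0.108 ] [-0.0013  0.0683  0.108 ]
green2 [0.5233 0.3047 0.108 ] [-0.0014  0.0857  0.108 ]
meter [0.5215 0.2184 0.077 ] [0.0177 0.0015 0.077 ]
tcp px [[385.26156516 361.23480838]]
```

```bash
python3 - <<'E'
from h import *
w=loads("w1.npy");a=loads("sc1.npy")
print(tri([(w,(448/1.5,257/1.5)),(a,(180+382/4,70+293/4))]))
for z in (.135,.139,.142):print(atz(w,(448/1.5,257/1.5),z))
for P in [con(-.035,.078,.2),con(-.035,.078,.12),con(-.0015,.078,.125)]:print(P,shift(P,down(166.1)))
E
```

```text
[0.48992298 0.30467309 0.13822684]
[0.48887327 0.30490826 0.135     ]
[0.48920706 0.3039911  0.139     ]
[0.48945741 0.30330323 0.142     ]
[0.48876271 0.30532387 0.2       ] (array([ 50.5,  37.1, -14. ]), array([ 0.26, -0.  , -0.01]))
[0.48876271 0.30532387 0.12      ] (array([130.5,  37.1, -14. ]), array([ 0.26, -0.  , -0.01]))
[0.52128171 0.29727623 0.125     ] (array([125.5,   3.6, -14.1]), array([ 0.26, -0.  , -0.01]))
```

>>> carry_out(series=[[[20,36,-15,0,0,0],[50,36,-15,0,0,0],[50,36,-15,0,0,0],[90,36,-15,0,0,0],[110,36,-15,0,0,0],[130,36,-15,0,0,0],[130,36,-15,0,0,0]]])

```text
clock: 2.35
tool_pos: [0.4897, 0.3042, 0.1203]
orientation: [160.4, 89.9, -123.4]
force: [0.9, -0.5, 0.5]
opening: 0.0438
```

```bash
python3 - <<'E'
from h import *
o=get_obs();print(o["clock"],o["tool_pos"],o["force"],o["opening"])
a=snap("scene","sc2.npy");save(a,"sc2",(220,100,320,190),7)
w=snap("wrist","w2.npy");save(w,"w2",None,1.5)
print(shift(con(-.0015,.078,.125),down(166.1)))
E
```

```text
2.35 [0.48967779 0.30422381 0.12026109] [ 0.90857749 -0.53358502  0.52079671] 0.04379945059529895
(array([ -3.1, -31.7,   0. ]), array([0.1 , 0.05, 0.06]))
```

View pics/sc2.png

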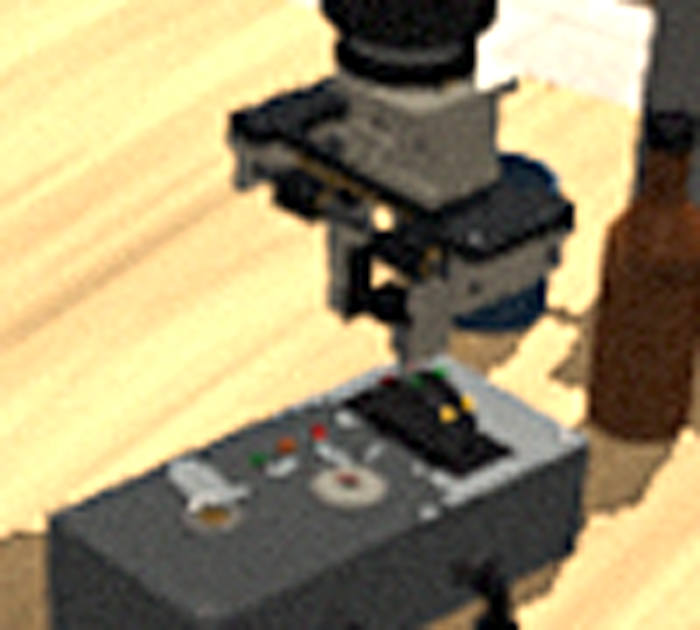

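View pics/w2.png

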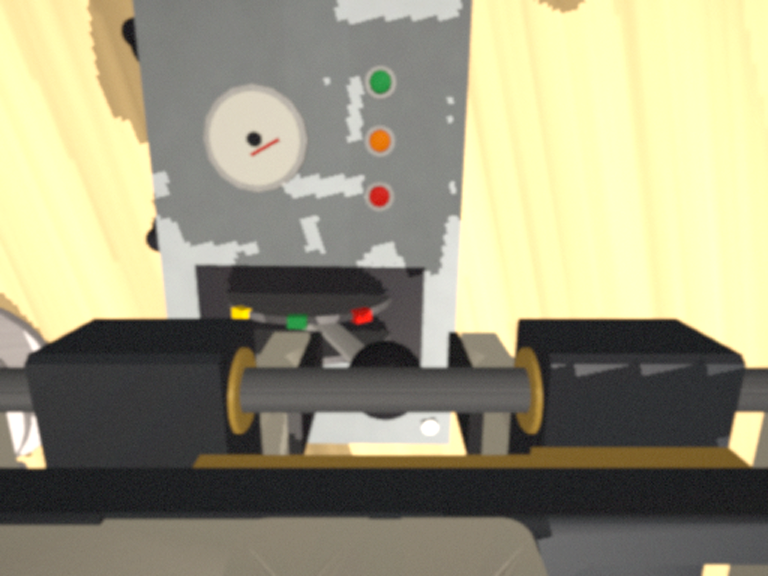

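>>> carry_out(series=[[[-2,-8,0,0,0,0],[-3,-16,0,0,0,0],[-3,-24,0,0,0,0],[-3,-32,0,0,0,0],[-3,-32,0,0,0,0]]])

```text
clock: 3.08
tool_pos: [0.5218, 0.296, 0.1233]
orientation: [-101.8, 90.0, -25.7]
force: [0.1, 0.2, 0.1]
opening: 0.044
```

>>> carry_out(series=[[[0,0,0,0,0,0],[0,0,0,0,0,0],[0,0,0,0,0,0],[0,0,0,0,0,0],[0,0,0,0,0,0]]], hand=0.38)

```text
clock: 3.7
tool_pos: [0.5208, 0.2963, 0.1236]
orientation: [142.9, 90.0, -141.0]
force: [-2.9, -0.8, 1.6]
opening: 0.0271
```

```bash
python3 - <<'E'
from h import *
o=get_obs();print(o["clock"],o["tool_pos"],o["force"],o["opening"])
a=snap("scene","sc2.npy");save(a,"sc3",(220,100,320,190),7)
w=snap("wrist","w3.npy");save(w,"w3",None,1.5)
print(shift(con(-.0015,.078,.125),down(166.1)))
E
```

```text
3.7 [0.52075187 0.29627209 0.12358845] [-2.86121123 -0.84352531  1.61955378] 0.027143229248303674
(array([-1.4, -0.2,  1.1]), array([ 0., -0., -0.]))
```

View pics/w3.png

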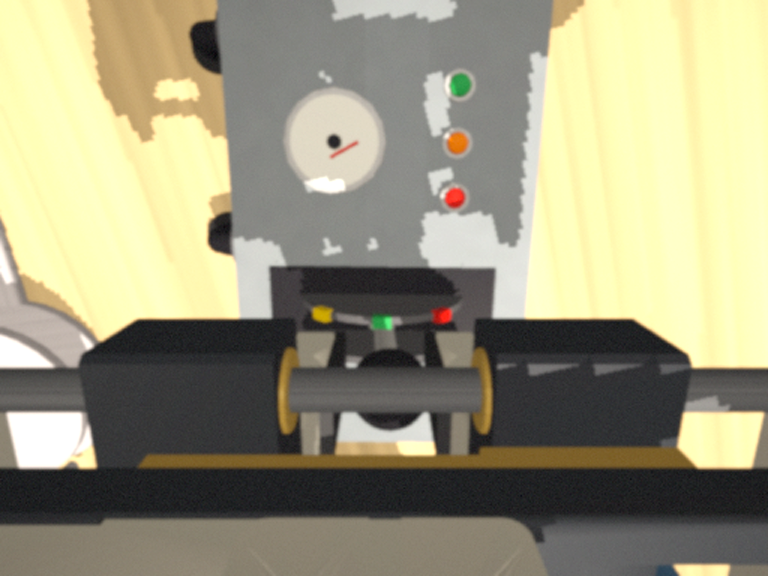

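>>> carry_out(series=[[[0,0,0,0,0,0],[0,0,0,0,0,0],[0,0,0,0,0,0],[-20,0,0,0,0,0],[-60,0,0,0,0,0],[-110,0,0,0,0,0],[-140,0,0,0,0,0],[-140,0,0,0,0,0]]], hand=0)

```text
clock: 4.8
tool_pos: [0.522, 0.2971, 0.2667]
orientation: [-35.6, 89.7, 40.5]
force: [-0.1, 0.0, -0.7]
opening: 0.044
```

```bash
python3 - <<'E'
from h import *
o=get_obs();print(o["clock"],o["tool_pos"],o["force"],o["opening"])
a=snap("scene","sc4.npy");save(a,"sc4",(220,100,320,190),7)
w=snap("wrist","w4.npy");save(w,"w4",None,1.5)
E
```

```text
4.8 [0.52202732 0.29708469 0.26667488] [-0.11488466  0.04889889 -0.74962246] 0.04401017023844368
```

View pics/w4.png

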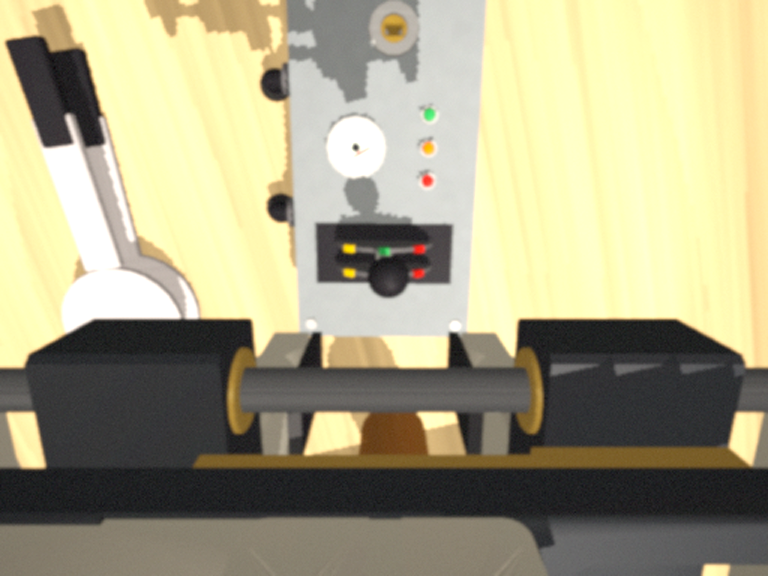

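View pics/sc4.png

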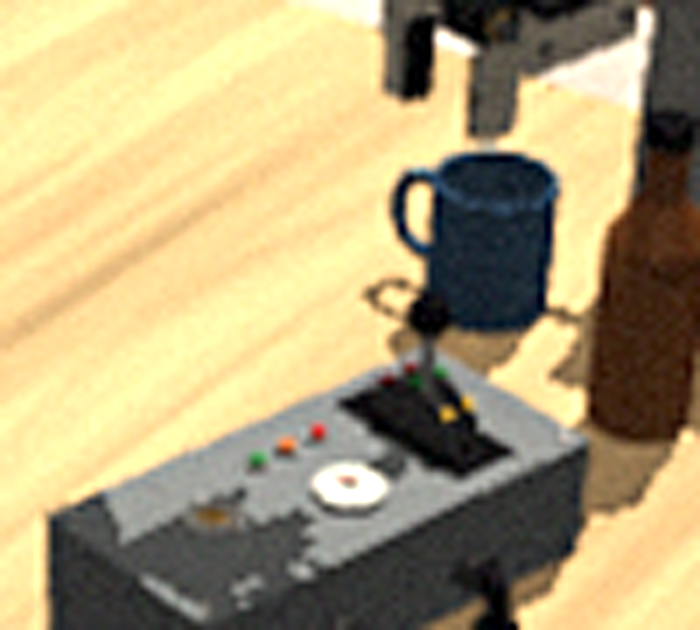

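```bash
python3 - <<'E'
from h import *
w=loads("w4.npy");q=lambda u,v:(u/1.5,v/1.5)
th=-np.radians(YAW)
def L(P):
    d=P[:2]-C;return np.round([np.cos(th)*d[0]-np.sin(th)*d[1],np.sin(th)*d[0]+np.cos(th)*d[1],P[2]],4)
for n,uv,z in [("c",(301,335),.075),("c",(470,335),.075),("e",(289,0),.075),("e",(486,0),.075),("knob",(389,277),.147),("slot",(395,27),.075),("green1",(383,251),.108),("red",(419,249),.1),("yel",(349,249),.1)]:
    P=atz(w,q(*uv),z);print(n,P.round(4),L(P))
save(w,"w4s",(235,0,290,45),12)
E
```

```text
c [0.5985 0.3428 0.075 ] [0.0625 0.1407 0.075 ]
c [0.4716 0.374  0.075 ] [-0.0681  0.1405  0.075 ]
e [0.5407 0.1186 0.075 ] [ 0.0603 -0.0908  0.075 ]
e [0.4165 0.1492 0.075 ] [-0.0676 -0.0909  0.075 ]
knob [0.5179 0.2966 0.147 ] [-0.0047  0.0765  0.147 ]
slot [0.4776 0.1505 0.075 ] [-0.0087 -0.075   0.075 ]
green1 [0.5195 0.2878 0.108 ] [-0.001   0.0683  0.108 ]
red [0.4956 0.2938 0.1   ] [-0.0256  0.0685  0.1   ]
yel [0.5421 0.2824 0.1   ] [0.0223 0.0685 0.1   ]
```

View pics/w4s.png

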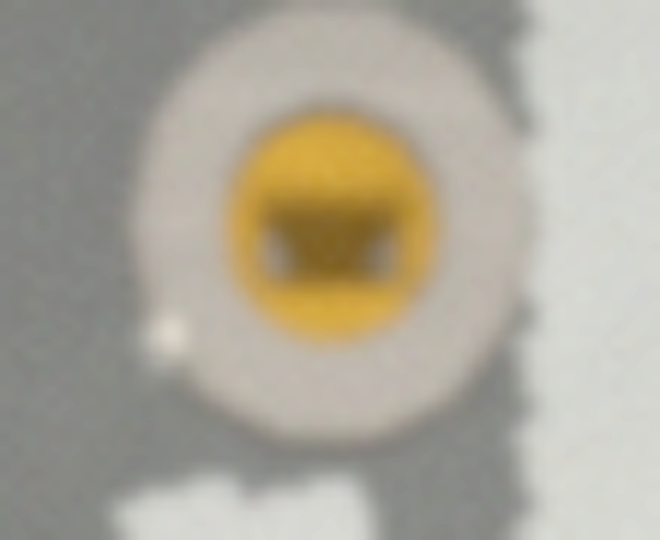

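```bash
python3 - <<'E'
from h import *
print(shift([.5136,-.2194,.22],down(111)))
E
```

```text
(array([  43.1, -117.1, -502.2]), array([ 5.509e+01,  1.000e-02, -2.000e-02]))
```

>>> carry_out(series=[[[0,-15,-60,0,0,0],[0,-28,-120,10,0,0],[0,-42,-180,20,0,0],[0,-56,-240,30,0,0],[0,-70,-300,40,0,0],[0,-84,-360,50,0,0],[10,-98,-420,55,0,0],[25,-112,-480,55,0,0],[43,-117,-502,55,0,0],[43,-117,-502,55,0,0]]], hand=0)

```text
clock: 6.15
tool_pos: [0.5118, -0.2205, 0.2174]
orientation: [150.6, 89.7, 171.5]
force: [-0.8, -0.2, -0.4]
opening: 0.0439
```

```bash
python3 - <<'E'
from h import *
o=get_obs();print(o["clock"],o["tool_pos"],o["joint_pos"].round(1),o["force"],o["opening"])
w=snap("wrist","w5.npy");save(w,"w5",None,1.5)
a=snap("scene","sc5.npy");save(a,"sc5",(130,150,270,270),5)
b=snap("top","tp5.npy");save(b,"tp5",(155,165,260,235),7)
E
```

```text
6.15 [ 0.51184251 -0.22051465  0.21739681] [ -3.2  10.1 -14.9  -0.  -65.4 -65.9] [-0.81064908 -0.15181247 -0.44641764] 0.04394408912722416
```

View pics/w5.png

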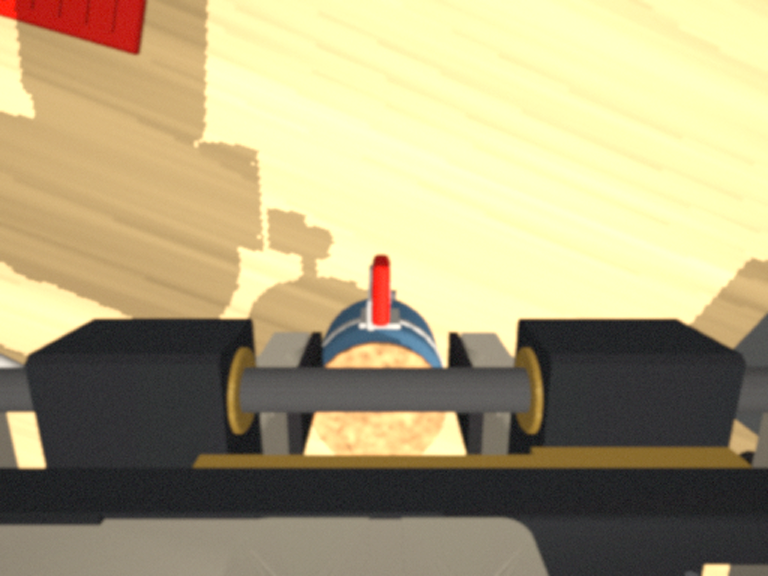

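View pics/tp5.png

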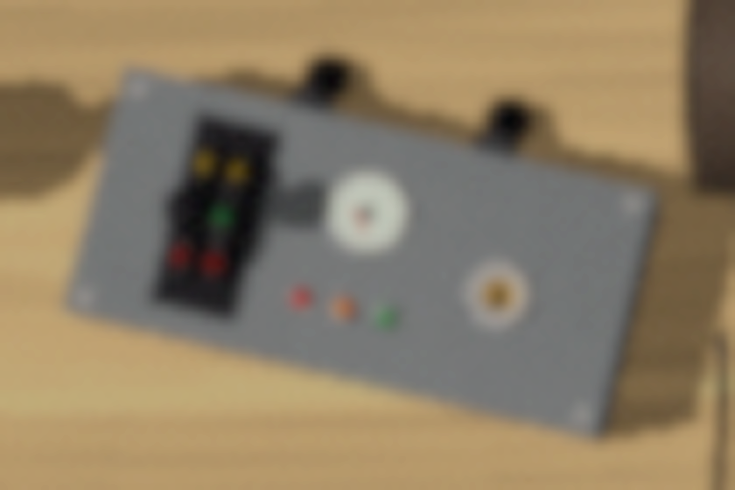

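```bash
python3 - <<'E'
from h import *
w=loads("w5.npy");save(w,"w5k",(225,155,285,230),8)
print(proj(w,[tool()[0]]))
E
```

```text
[[259.13557209 245.72704862]]
```

View pics/w5k.png

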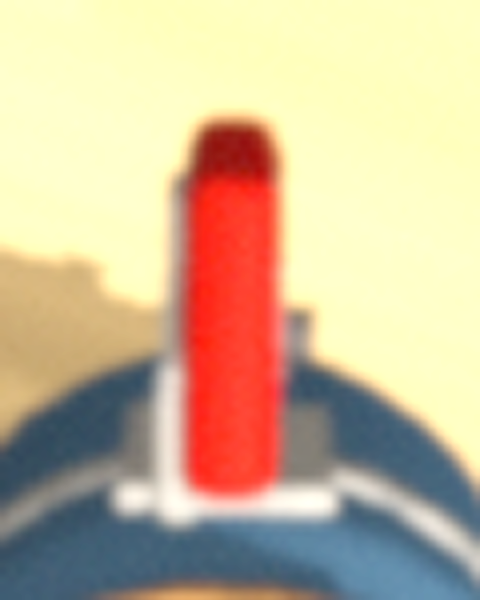

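```bash
python3 - <<'E'
from h import *
w=loads("w5.npy");f=lambda u,v:(225+u/8,155+v/8)
A=atz(w,f(235,180),.134);B=atz(w,f(234,494),.134);print(A,B,np.linalg.norm(A-B),np.degrees(np.arctan2(*(B-A)[1::-1])))
for u,v,z in((194,130,.098),(270,130,.098)):print(atz(w,f(u,v),z))
p,M=tool();print((M.T@((A+B)/2-p)*1000).round(1)); print(R.from_matrix(M).as_matrix()[:,1:].round(3),np.degrees(np.arctan2(M[1,1],M[0,1])))
print(p)
E
```

```text
[ 0.49790786 -0.22771046  0.134     ] [ 0.52795841 -0.21634057  0.134     ] 0.032129579214564094 20.724584955704604
[ 0.50157688 -0.23127291  0.098     ]
[ 0.49856603 -0.22341006  0.098     ]
[86.4 -2.8 -2. ]
[[-0.36   0.933]
 [ 0.933  0.36 ]
 [ 0.    -0.001]] 111.1156812758479
[ 0.51381712 -0.21870017  0.2203497 ]
```

>>> carry_out(series=[[[30,-3,-2,0,0,0],[60,-3,-2,0,0,0],[90,-3,-2,0,0,0],[110,-3,-2,0,0,0],[120,-3,-2,0,0,0],[120,-3,-2,0,0,0],[120,-3,-2,0,0,0]]])

```text
clock: 7.18
tool_pos: [0.5138, -0.2225, 0.1016]
orientation: [-32.5, 89.9, -11.4]
force: [-0.4, 0.0, -0.5]
opening: 0.044
```

```bash
python3 - <<'E'
from h import *
o=get_obs();print(o["clock"],o["tool_pos"],o["force"],o["opening"])
w=snap("wrist","w6.npy");save(w,"w6",None,1.5)
a=snap("scene","sc6.npy");save(a,"sc6",(150,180,250,270),7)
E
```

```text
7.175 [ 0.51383948 -0.22248223  0.10163394] [-0.3808545   0.03614828 -0.53043894] 0.04404281163135318
```

View pics/w6.png

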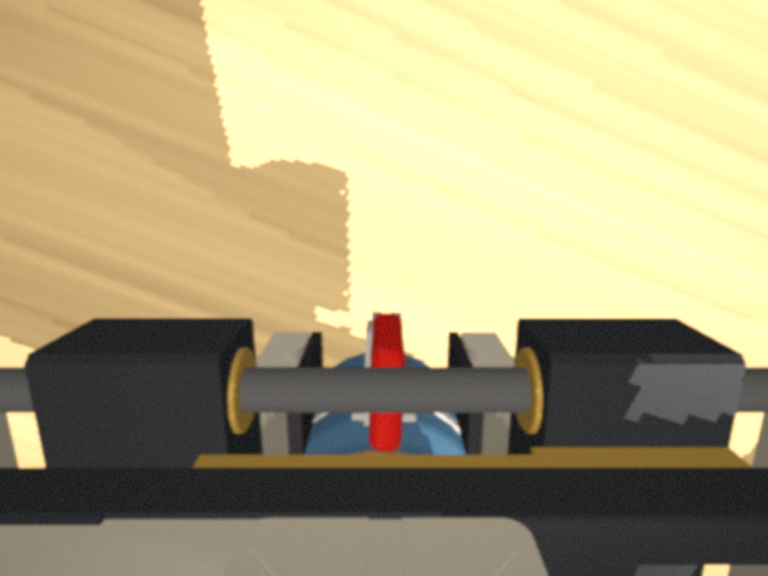

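View pics/sc6.png

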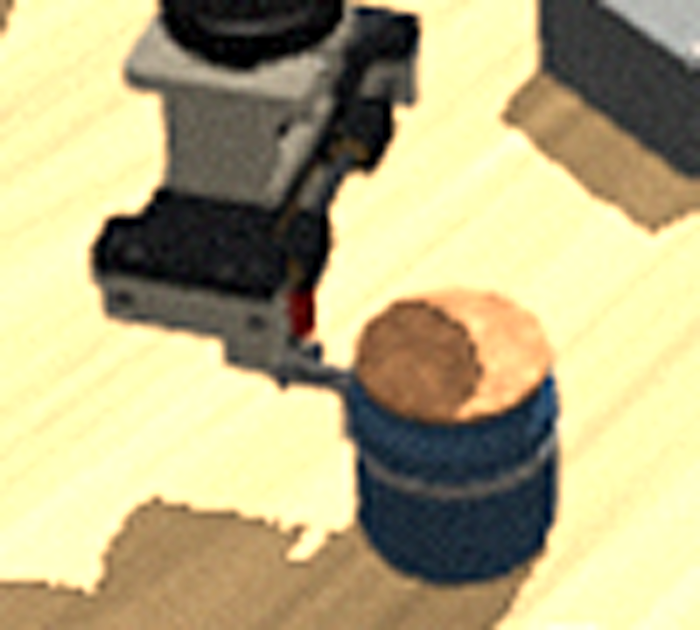

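>>> carry_out(series=[[[0,0,0,0,0,0],[0,0,0,0,0,0],[0,0,0,0,0,0],[0,0,0,0,0,0],[0,0,0,0,0,0],[0,0,0,0,0,0],[0,0,0,0,0,0]]], hand=1)

```text
clock: 8.15
tool_pos: [0.5129, -0.2225, 0.1005]
orientation: [127.3, 90.0, 148.4]
force: [-0.3, 3.7, 2.1]
opening: 0.0099
```

>>> carry_out(series=[[[-8,0,0,0,0,0],[-20,0,0,0,0,0],[-35,0,0,0,0,0],[-60,0,0,0,0,0],[-100,0,0,0,0,0],[-130,0,0,0,0,0],[-130,0,0,0,0,0]]])

```text
clock: 9.02
tool_pos: [0.5148, -0.2232, 0.2349]
orientation: [-33.5, 89.6, -12.3]
force: [-0.0, -0.2, -0.4]
opening: 0.0097
```

```bash
python3 - <<'E'
from h import *
o=get_obs();print(o["clock"],o["tool_pos"],o["force"],o["opening"])
w=snap("wrist","w7.npy");save(w,"w7",None,1.5)
a=snap("scene","sc7.npy");save(a,"sc7",(150,130,250,270),5)
print(shift([.4785,.151,.22],down(256.1)))
E
```

```text
9.025 [ 0.51481756 -0.22323507  0.23487283] [-0.00273141 -0.24722887 -0.41489832] 0.00966306348989503
(array([ 11.5, 361.1, 102.1]), array([-1.4501e+02, -1.0000e-02,  1.4000e-01]))
```

View pics/w7.png

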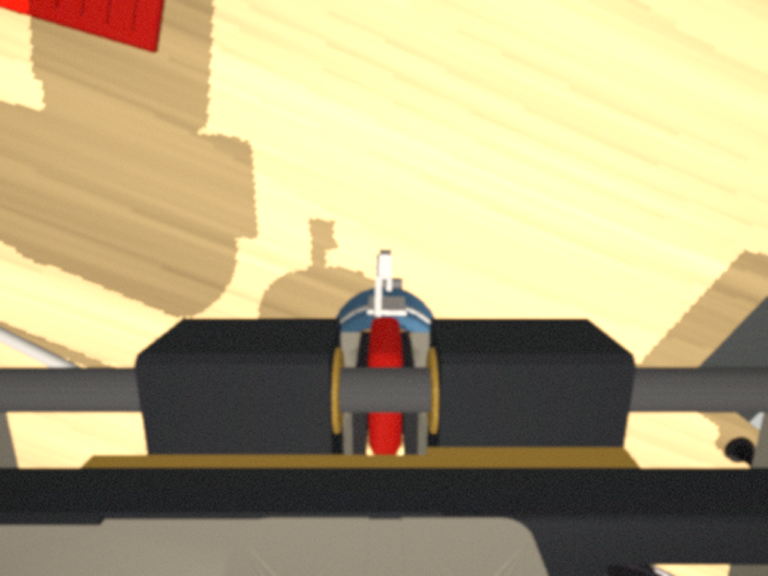

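View pics/sc7.png

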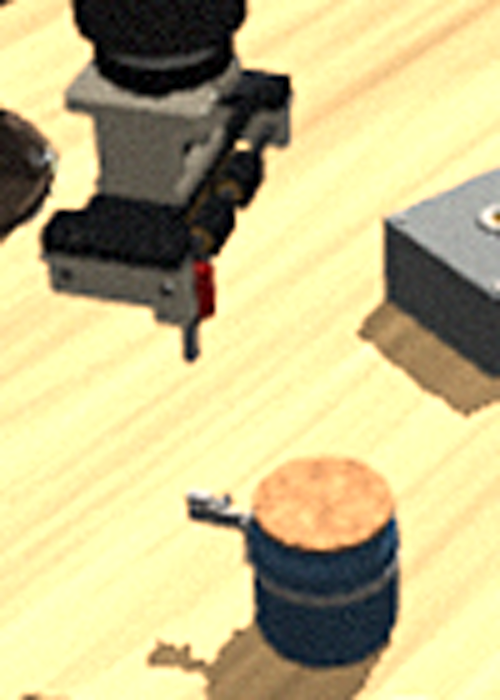

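>>> carry_out(series=[[[0,40,11,-10,0,0],[0,85,22,-20,0,0],[0,130,33,-30,0,0],[0,175,44,-40,0,0],[0,220,56,-50,0,0],[0,265,67,-60,0,0],[0,310,79,-70,0,0],[0,340,90,-80,0,0],[10,361,102,-90,0,0],[10,361,102,-100,0,0]]])

```text
clock: 10.38
tool_pos: [0.4776, 0.152, 0.219]
orientation: [92.5, 89.8, -146.0]
force: [-1.1, -0.5, -0.9]
opening: 0.0095
```

```bash
python3 - <<'E'
from h import *
o=get_obs();print(o["clock"],o["tool_pos"],o["joint_pos"].round(1),o["force"],o["opening"])
print(shift([.4785,.151,.175],down(256.1)))
E
```

```text
10.375 [0.47757518 0.15196001 0.2189934 ] [ 40.1   4.4 -21.3  -0.  -64.4  -8.6] [-1.11064355 -0.51490564 -0.88522771] 0.009543466956629564
(array([44. , -0.4, -1.3]), array([-44.57,   0.06,  -0.15]))
```

>>> carry_out(series=[[[10,0,0,-10,0,0],[20,0,0,-20,0,0],[30,0,0,-30,0,0],[40,0,0,-40,0,0],[44,0,0,-45,0,0],[44,0,0,-45,0,0],[44,0,0,-45,0,0]]])

```text
clock: 11.25
tool_pos: [0.4782, 0.1508, 0.1765]
orientation: [65.1, 90.0, -128.9]
force: [-0.2, -0.2, -0.8]
opening: 0.0098
```

```bash
python3 - <<'E'
from h import *
w=snap("wrist","w8.npy");o=get_obs();o2=o;p,M=tool(o);np.savez("t8.npz",p=p,M=M)
print(o["clock"],p,o["joint_pos"].round(1),o["force"],np.degrees(np.arctan2(M[1,1],M[0,1])))
save(w,"w8",None,1.5);save(w,"w8k",(215,150,300,230),8)
a=snap("scene","sc8.npy");save(a,"sc8",(200,100,320,210),6)
E
```

```text
11.3 [0.47826129 0.15083685 0.17662898] [ 40.    6.5 -25.    0.  -58.5  36. ] [-0.29976403 -0.2364552   0.03145975] -103.99843160339914
```

View pics/w8.png

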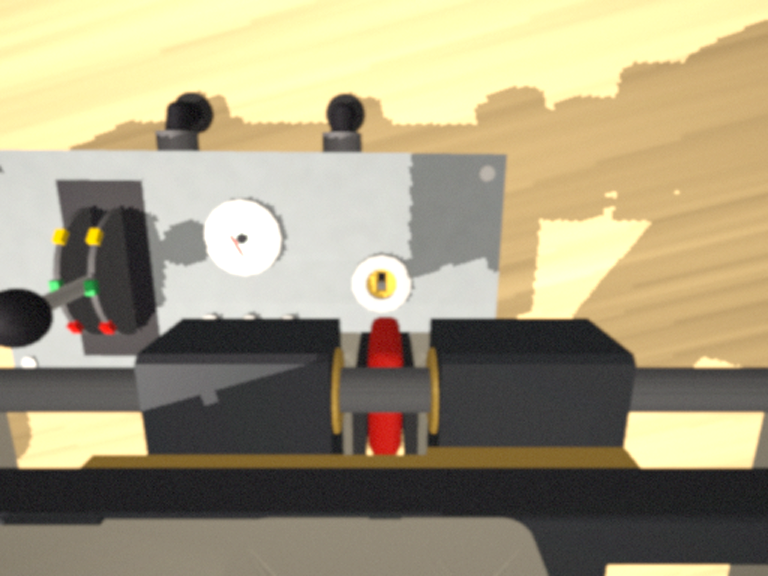

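View pics/w8k.png

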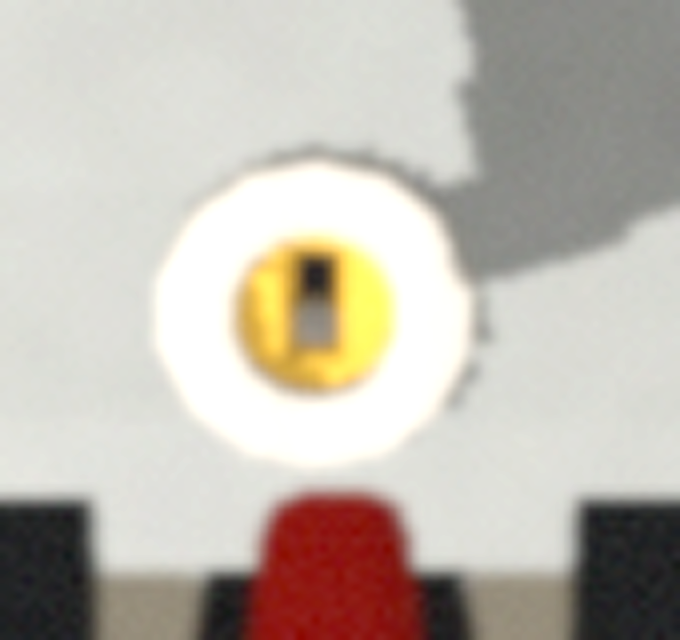

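View pics/sc8.png

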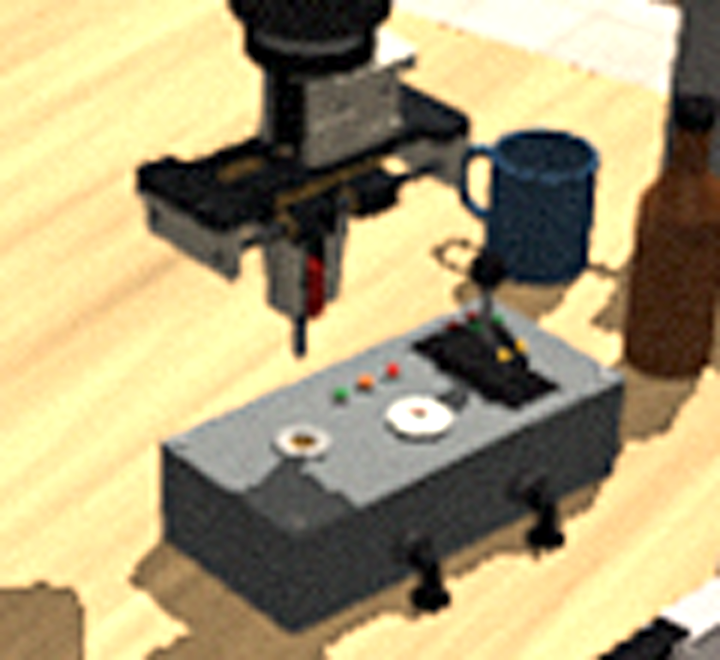

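```bash
python3 - <<'E'
from h import *
w=loads("w8.npy");t=np.load("t8.npz");p,M=t["p"],t["M"];f=lambda u,v:(215+u/8,150+v/8)
for n,uv,z in [("bez",(313,313),.08),("bez-3",(313,313),.083),("slot",(315.5,301),.075),("slot+3",(315.5,301),.078),("bore",(315,314),.08)]:
    P=atz(w,f(*uv),z);print(n,P.round(4),(M.T@(P-p)*1000).round(1))
# slot z via bezel diameter
for z in (.075,.08,.085):
    l=atz(w,f(155,313),z);r=atz(w,f(470,313),z);u=atz(w,f(313,160),z);d=atz(w,f(313,467),z);print(z,np.linalg.norm(l-r),np.linalg.norm(u-d))
for x in(-.06,-.02,0,.037,.1):print(x,proj(w,[p+M@[x,0,0],p+M@[x,0,-.02]]).round(1).tolist())
E
```

```text
bez [0.4792 0.1511 0.08  ] [96.6 -0.5 -0.8]
bez-3 [0.4799 0.1509 0.083 ] [93.6 -0.5 -1.6]
slot [0.4791 0.1509 0.075 ] [101.6  -0.3  -0.8]
slot+3 [0.4798 0.1507 0.078 ] [98.6 -0.3 -1.6]
bore [0.479 0.151 0.08 ] [96.6 -0.3 -0.7]
0.075 0.033128238374068975 0.03339074940056519
0.08 0.03249133054649492 0.0327487946602724
0.085 0.03185442271892086 0.032106839919979605
-0.06 [[252.8, 304.3], [252.7, 252.1]]
-0.02 [[253.7, 253.3], [253.6, 213.2]]
0 [[254.0, 236.5], [253.9, 200.6]]
0.037 [[254.4, 213.8], [254.3, 183.7]]
0.1 [[254.8, 189.0], [254.8, 165.4]]
```

```bash
python3 - <<'E'
from h import *
L=[]
for i in range(5):
    p0,M0=tool();w=snapshot("wrist");p,M=tool();saves(w,f"w9_{i}.npy")
    L.append(M.T@(np.array(w["eye"])-p));print(p.round(4),(L[-1]*1000).round(2),R.from_matrix(M.T@cam(w)[1]).as_euler('xyz',degrees=True).round(2),get_obs()["force"].round(1))
save(w,"w9k",(215,150,300,230),8)
E
```

```text
[0.4783 0.1509 0.1767] [-158.56    1.12  -67.73] [7.525e+01 6.000e-02 9.001e+01] [-0.  -0.3 -0.9]
[0.4783 0.1509 0.1767] [-158.61    1.1   -67.73] [7.525e+01 7.000e-02 9.000e+01] [-0.8 -0.4 -0.8]
[0.4783 0.1509 0.1767] [-158.62    1.09  -67.74] [7.525e+01 7.000e-02 9.000e+01] [ 0.4  0.4 -0.7]
[0.4783 0.1509 0.1767] [-158.64    1.05  -67.72] [7.525e+01 7.000e-02 9.000e+01] [-0.1 -0.2 -0.3]
[0.4783 0.1509 0.1767] [-158.66    1.05  -67.73] [7.526e+01 8.000e-02 8.999e+01] [ 0.3  0.7 -1.3]
```

View pics/w9k.png

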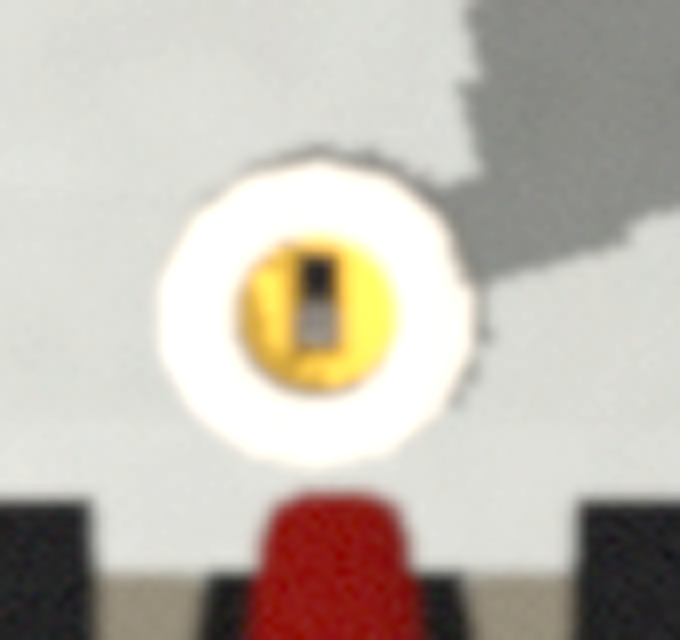

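```bash
python3 - <<'E'
from h import *
w=loads("w9_4.npy");p,M=tool()
for x in (2,3,4):
  for z in(-16,-17,-18):print(x,z,proj(w,p+M@[x/1e3,0,z/1e3]).round(1))
for n,uv,z in [("bez",(316,313),.08),("slot",(318,301),.075)]:
    P=atz(w,(215+uv[0]/8,150+uv[1]/8),z);print(n,(M.T@(P-p)*1000).round(1))
E
```

```text
2 -16 [[254.2 206.8]]
2 -17 [[254.2 205. ]]
2 -18 [[254.2 203.2]]
3 -16 [[254.2 206.2]]
3 -17 [[254.2 204.4]]
3 -18 [[254.2 202.6]]
4 -16 [[254.2 205.6]]
4 -17 [[254.2 203.9]]
4 -18 [[254.2 202.1]]
bez [96.7 -0.4 -0.8]
slot [101.7  -0.2  -0.8]
```

```bash
python3 - <<'E'
from h import *
w=loads("w5.npy");c=np.array([.51293,-.22203]);d=np.array([np.cos(np.radians(20.7)),np.sin(np.radians(20.7))])
for z in(.098,.134):
  for k in(-.017,.017):print(z,k,((proj(w,[*(c+k*d),z])-[225,155])*8).round(0))
w=loads("w7.npy");save(w,"w7k",(225,190,290,310),6)
E
```

```text
0.098 -0.017 [[236. 102.]]
0.098 0.017 [[235. 397.]]
0.134 -0.017 [[235. 171.]]
0.134 0.017 [[234. 503.]]
```

View pics/w7k.png

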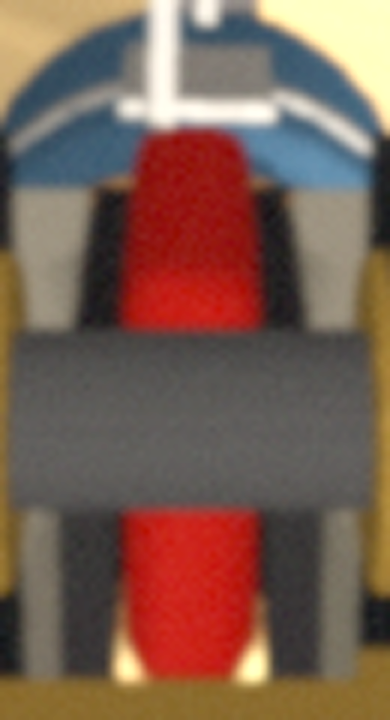

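```bash
python3 - <<'E'
from h import *
w=loads("w9_4.npy");p,M=tool()
for kx in (-2,0,3):
  for kz in (0,1.5,3):
    r=[proj(w,p+M@[x/1e3,0,(z+kz)/1e3])[0,1] for x,z in((kx,-17),(kx-36,-16),(kx-36,16))];print(kx,kz,np.round(r,1))
print("obs 211.8-~3.3(round)  235.3  302")
E
```

```text
-2 0 [207.3 237.  305.9]
-2 1.5 [210.1 240.4 308.9]
-2 3 [212.9 243.8 311.9]
0 0 [206.1 235.1 303.1]
0 1.5 [208.9 238.5 306.1]
0 3 [211.6 241.8 309.1]
3 0 [204.4 232.3 299.1]
3 1.5 [207.1 235.6 302. ]
3 3 [209.8 238.9 305. ]
obs 211.8-~3.3(round)  235.3  302
```

>>> carry_out(series=[[[10,-1.8,-2.3,0,0,0],[25,-1.8,-2.3,0,0,0],[38,-1.8,-2.3,0,0,0],[38,-1.8,-2.3,0,0,0],[38,-1.8,-2.3,0,0,0],[38,-1.8,-2.3,0,0,0]]])

```text
clock: 12.35
tool_pos: [0.4812, 0.1523, 0.139]
orientation: [-135.2, 90.0, 30.9]
force: [0.5, 0.5, -1.2]
opening: 0.0097
```

```bash
python3 - <<'E'
from h import *
w=snap("wrist","w10.npy");w=snap("wrist","w10.npy");o=get_obs();p,M=tool(o);np.savez("t10.npz",p=p,M=M)
print(o["clock"],p,o["force"],np.degrees(np.arctan2(M[1,1],M[0,1])))
save(w,"w10k",(215,150,300,230),8)
a=snap("scene","sc10.npy");save(a,"sc10",(235,145,275,185),16)
E
```

```text
12.45 [0.48113588 0.15222792 0.13899891] [-0.57124016 -0.26007951 -1.38430848] -103.90020027340832
```

View pics/w10k.png

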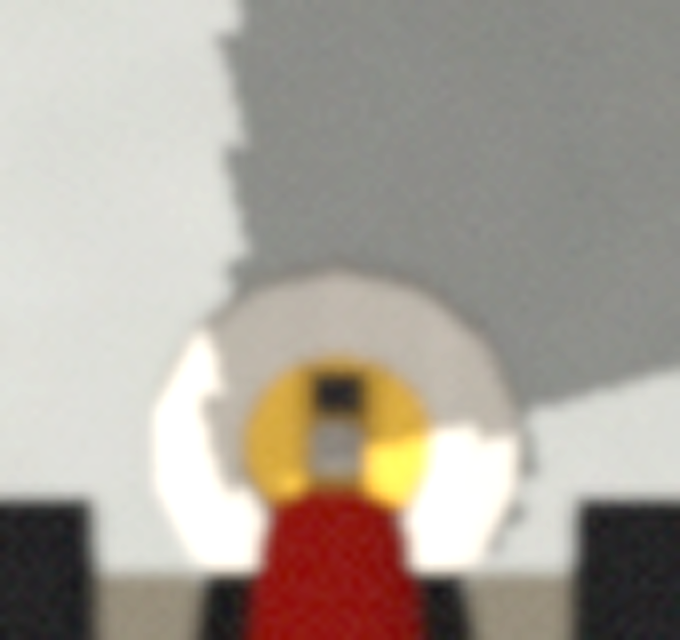

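View pics/sc10.png

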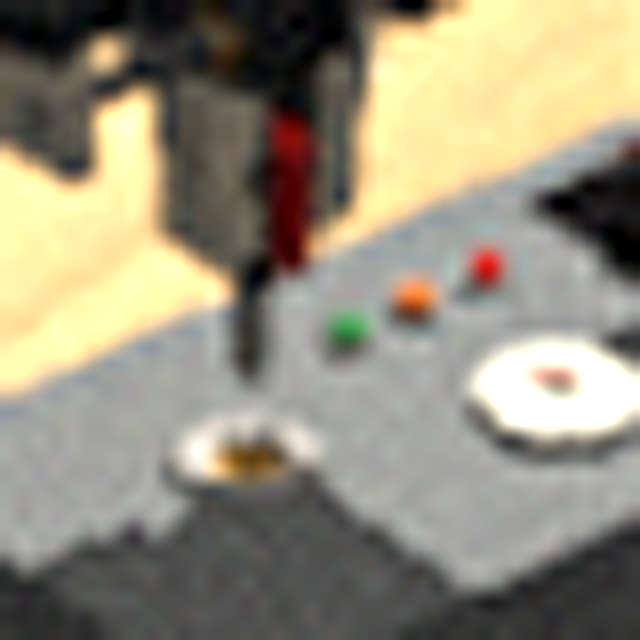

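```bash
python3 - <<'E'
from h import *
w=loads("w10.npy");t=np.load("t10.npz");p,M=t["p"],t["M"]
for n,uv,z in [("bez",(338.5,453),.08),("beztop",(338.5,270),.08),("bez l",(155,440),.08),("bez r",(522,440),.08),("slottop",(338.5,372),.075)]:
    P=atz(w,(215+uv[0]/8,150+uv[1]/8),z);print(n,(M.T@(P-p)*1000).round(1))
a=loads("sc10.npy")
# key tip / slot rel in scene
tip=p+M@np.array([.039,0,0]);print((proj(a,[tip,tip-[0,0,.01],tip-[0,0,.025]])-[235,145])*16)
E
```

```text
bez [59.   1.8  2.2]
beztop [ 59.    1.8 -14.6]
bez l [ 59.  -14.5   1. ]
bez r [59.  18.2  1. ]
slottop [64.   1.8 -3.9]
[[246.65355285 374.02435318]
 [245.6446992  410.22514956]
 [244.14513957 464.03399762]]
```

>>> carry_out(series=[[[8,0.2,0.5,0,0,0],[16,0.2,0.5,0,0,0],[22,0.2,0.5,0,0,0],[25,0.2,0.5,0,0,0],[28,0.2,0.5,0,0,0],[28,0.2,0.5,0,0,0]]])

```text
clock: 13.25
tool_pos: [0.4803, 0.152, 0.1104]
orientation: [55.3, 90.0, -138.6]
force: [-0.1, 0.5, -0.5]
opening: 0.0102
```

>>> carry_out(series=[[[2,0,0,0,0,0],[4,0,0,0,0,0],[6,0,0,0,0,0],[6,0,0,0,0,0]]])

```text
clock: 13.75
tool_pos: [0.4806, 0.1521, 0.1045]
orientation: [-149.6, 90.0, 16.5]
force: [2.1, -0.1, -2.5]
opening: 0.0098
```

>>> carry_out(series=[[[2,0,0,0,0,0],[4,0,0,0,0,0],[6,0,0,0,0,0],[8,0,0,0,0,0],[8,0,0,0,0,0]]])

```text
clock: 14.38
tool_pos: [0.481, 0.1525, 0.0968]
orientation: [-130.0, 89.9, 36.1]
force: [2.8, -0.2, -0.6]
opening: 0.01
```

```bash
python3 - <<'E'
from h import *
w=snap("wrist","w11.npy");o=get_obs();p,M=tool(o);print(p,o["force"])
save(w,"w11k",(215,150,300,310),5)
a=snap("scene","sc11.npy");save(a,"sc11",(235,140,285,190),14)
E
```

```text
[0.48097031 0.1523962  0.09672099] [3.16649684 0.06222481 0.03927928]
```

View pics/w11k.png

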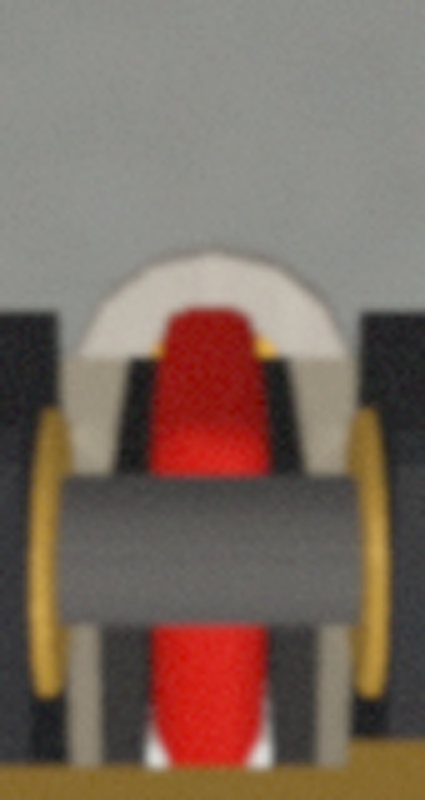

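View pics/sc11.png

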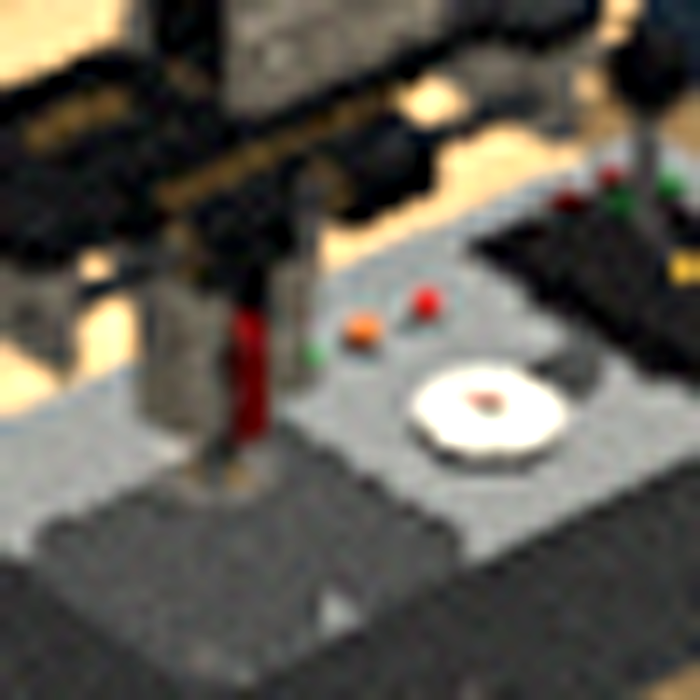

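>>> carry_out(series=[[[1,0,-0.4,0,0,0],[2,0,-0.4,0,0,0],[3,0,-0.4,0,0,0],[4,0,-0.4,0,0,0],[5,0,-0.4,0,0,0],[5,0,-0.4,0,0,0]]])

```text
clock: 15.22
tool_pos: [0.481, 0.152, 0.0921]
orientation: [-148.3, 90.0, 17.8]
force: [2.2, -0.8, 6.3]
opening: 0.0099
```

>>> carry_out(series=[[[2,0,0,0,1.5,0],[3,0,0,0,-1.5,0],[4,0,0,0,1.5,0],[5,0,0,0,-1.5,0],[6,0,0,0,1.5,0],[6,0,0,0,0,0],[6,0,0,0,0,0]]])

```text
clock: 16.1
tool_pos: [0.4813, 0.1518, 0.086]
orientation: [164.5, 90.0, -29.3]
force: [2.6, -1.2, 7.4]
opening: 0.0101
```

>>> carry_out(series=[[[2,0,0,0,1.5,0],[3,0,0,0,-1.5,0],[4,0,0,0,1.5,0],[4,0,0,0,-1.5,0],[4,0,0,0,0,0],[4,0,0,0,0,0]]])

```text
clock: 16.85
tool_pos: [0.4822, 0.1521, 0.0839]
orientation: [-158.4, 89.8, 7.7]
force: [0.6, -3.4, 20.8]
opening: 0.0097
```

```bash
python3 - <<'E'
from h import *
w=snap("wrist","w12.npy");o=get_obs();p,M=tool(o);print(p,o["force"],o["moment"])
save(w,"w12k",(215,150,300,310),5)
a=snap("scene","sc12.npy");save(a,"sc12",(235,140,285,190),14)
E
```

```text
[0.48223268 0.15207389 0.08386028] [ 0.02128051 -3.79549397 20.30433453] [-1.34721967 -0.00904192  0.0086282 ]
```

View pics/w12k.png

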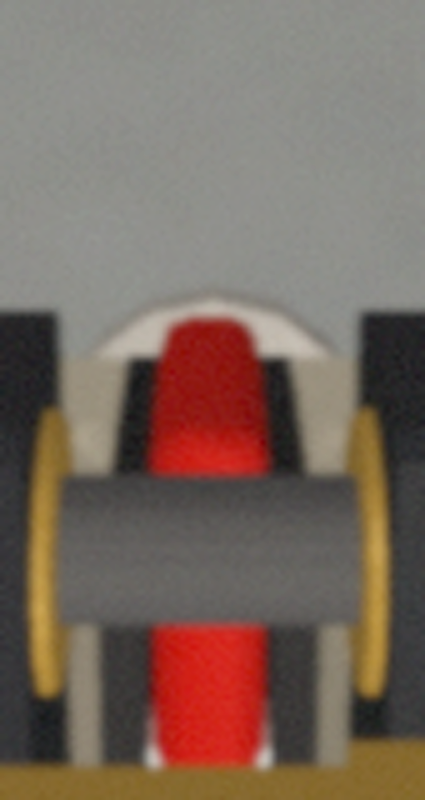

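View pics/sc12.png

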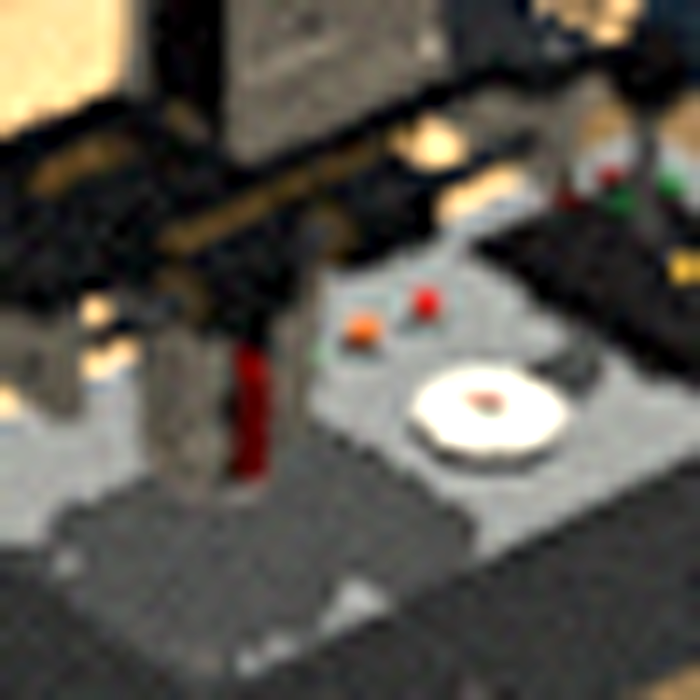

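```bash
python3 - <<'E'
from h import *
a=loads("sc12.npy");p,M=tool()
ks=M[:,2]; # key x dir
S=np.array([p[0],p[1],0])
for zt in (.049,.052,.056):
  for s in(-1,1):
    P=S-ks*.017*s
    pr=(proj(a,[P+[0,0,zt+.036],P+[0,0,zt+.072]])-[235,140])*14;print(zt,s,pr.round(0).tolist())
print("bezel",(proj(a,[S+[0,0,.08],S+[.017*.97,-.017*.24,.08],S+[-.017,0,.08],S+[0,.017,.08],S+[0,-.017,.08]])-[235,140])*14)
a0=loads("sc8.npy");save(a0,"sc8b",(235,140,285,190),14)
for n in ("sc8.npy","sc11.npy","sc12.npy"):
    im=loads(n)["color"].astype(int);m=(im[...,0]>90)&(im[...,1]<40)&(im[...,2]<50);ys,xs=np.nonzero(m);k=(xs>245)&(xs<262)&(ys>135)&(ys<185);print(n,xs[k].min(),xs[k].max(),ys[k].min(),ys[k].max())
    for x in (251,252,253,254):print(x,[ (y,int(im[y,x,0]-im[y,x,1])) for y in range(138,182) if im[y,x,0]-im[y,x,1]>20])
E
```

```text
0.049 -1 [[175.0, 419.0], [178.0, 304.0]]
0.049 1 [[260.0, 474.0], [264.0, 359.0]]
0.052 -1 [[176.0, 409.0], [178.0, 295.0]]
0.052 1 [[261.0, 465.0], [264.0, 350.0]]
0.056 -1 [[176.0, 397.0], [178.0, 282.0]]
0.056 1 [[261.0, 452.0], [265.0, 337.0]]
bezel [[217.07093277 462.04799729]
 [259.63863621 490.2814668 ]
 [164.57929945 440.38723375]
 [253.68738376 433.28440078]
 [179.94707946 491.21017737]]
sc8.npy 252 253 144 151
251 [(142, 22), (143, 57), (144, 56), (145, 44), (146, 37), (147, 38), (148, 39), (149, 35), (150, 44), (151, 41), (152, 31), (153, 33), (154, 36), (155, 36), (156, 36), (157, 38), (158, 38), (159, 35), (160, 38), (161, 41), (173, 28), (174, 26)]
252 [(142, 22), (143, 77), (144, 93), (145, 63), (146, 59), (147, 64), (148, 63), (149, 60), (150, 57), (151, 55), (152, 47), (153, 42), (154, 36), (155, 35), (156, 33), (157, 33), (158, 37), (159, 39), (160, 36), (161, 33)]
253 [(143, 36), (144, 70), (145, 59), (146, 59), (147, 55), (148, 56), (149, 51), (150, 56), (151, 60), (152, 48), (153, 40), (154, 31), (155, 33), (156, 34), (157, 35), (158, 36), (159, 39), (160, 36)]
254 [(150, 25), (151, 46), (152, 39), (153, 38), (154, 32), (155, 34), (156, 38), (157, 36), (158, 37), (159, 38), (160, 34)]
sc11.npy 252 252 163 163
251 [(162, 23), (163, 32), (165, 23), (166, 21)]
252 [(162, 64), (163, 93), (164, 68), (165, 52), (166, 56), (167, 54), (168, 53), (169, 55), (170, 55), (171, 34)]
253 [(162, 41), (163, 76), (164, 77), (165, 64), (166, 66), (167, 65), (168, 67), (169, 70), (170, 60)]
254 []
sc12.npy 253 253 166 166
251 []
252 [(164, 27), (165, 71), (166, 83), (167, 53), (168, 49), (169, 47), (170, 51), (171, 50), (172, 55), (173, 53), (174, 21)]
253 [(165, 58), (166, 86), (167, 67), (168, 62), (169, 59), (170, 66), (171, 62), (172, 63), (173, 58), (174, 27)]
254 [(166, 23), (167, 29), (168, 30), (169, 28)]
```

>>> carry_out(series=[[[1,0.4,0,0,2,0],[1.5,0.4,0,0,-2,0],[2,0.4,0,0,2,0],[2,0.4,0,0,-2,0],[2,0.4,0,0,0,0],[2,0.4,0,0,0,0]]])

```text
clock: 17.7
tool_pos: [0.4823, 0.1525, 0.0816]
orientation: [-142.3, 89.7, 23.9]
force: [2.0, 0.1, 16.1]
opening: 0.01
```

```bash
python3 - <<'E'
from h import *
w=snap("wrist","w13.npy");o=get_obs();p,M=tool(o);print(p,o["force"],o["moment"],o["joint_pos"].round(1))
save(w,"w13k",(215,150,300,310),5)
a=snap("scene","sc13.npy");im=a["color"].astype(int)
for x in (252,253):print(x,[ (y,int(im[y,x,0]-im[y,x,1])) for y in range(138,182) if im[y,x,0]-im[y,x,1]>15])
E
```

```text
[0.48224357 0.15246989 0.08154185] [ 0.3348235  -0.8734792  16.57191412] [ 0.02598942 -0.36856282 -0.02061261] [ 39.9  13.1 -31.5   0.1 -45.2  36.2]
252 [(155, 17), (164, 38), (165, 77), (166, 78), (167, 53), (168, 46), (169, 45), (170, 47), (171, 45), (172, 46), (173, 48), (174, 20)]
253 [(154, 16), (164, 18), (165, 78), (166, 99), (167, 64), (168, 63), (169, 63), (170, 58), (171, 66), (172, 65), (173, 58), (174, 27)]
```

View pics/w13k.png

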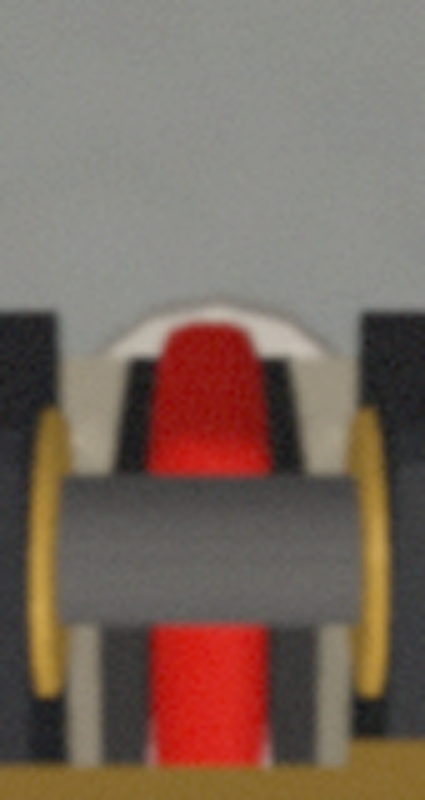

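>>> carry_out(series=[[[-0.5,0,0,8,0,0],[-1,0,0,18,0,0],[-1,0,0,28,0,0],[-1,0,0,38,0,0],[-1,0,0,48,0,0],[-1,0,0,58,0,0],[-1,0,0,58,0,0]]])

```text
clock: 18.68
tool_pos: [0.4807, 0.1504, 0.0817]
orientation: [163.7, 89.9, -88.3]
force: [-0.9, -6.3, 16.2]
opening: 0.0099
```

```bash
python3 - <<'E'
from h import *
o=get_obs();p,M=tool(o);print(o["clock"],p,o["force"],o["moment"],np.degrees(np.arctan2(M[1,1],M[0,1])),o["opening"],M[2,0])
E
```

```text
18.675 [0.48069512 0.15038817 0.08166648] [-0.86572687 -6.2762128  16.24204408] [-2.23428352e+00  1.21575240e-03  5.19491238e-02] -162.0131077235445 0.00990913373552077 -0.9999985352366969
```

>>> carry_out(series=[[[0,0.2,-0.4,10,0,0],[0,0.3,-0.8,20,0,0],[0,0.3,-1.2,28,0,0],[0,0.3,-1.2,35,0,0],[0,0.3,-1.2,35,0,0]]])

```text
clock: 19.3
tool_pos: [0.4796, 0.15, 0.0816]
orientation: [126.6, 89.9, -160.4]
force: [-8.0, 0.1, 21.5]
opening: 0.0095
```

```bash
python3 - <<'E'
from h import *
w=snap("wrist","w14.npy");o=get_obs();p,M=tool(o);print(o["clock"],p,o["force"],o["moment"],np.degrees(np.arctan2(M[1,1],M[0,1])),o["opening"])
save(w,"w14",None,1.5)
a=snap("scene","sc14.npy");save(a,"sc14",(225,130,285,190),12)
E
```

```text
19.35 [0.47959358 0.14996002 0.08159453] [-8.91386796  0.86419017 20.23685315] [0.48448794 3.24340733 0.07077611] 163.08476874636617 0.010114935434278724
```

View pics/w14.png

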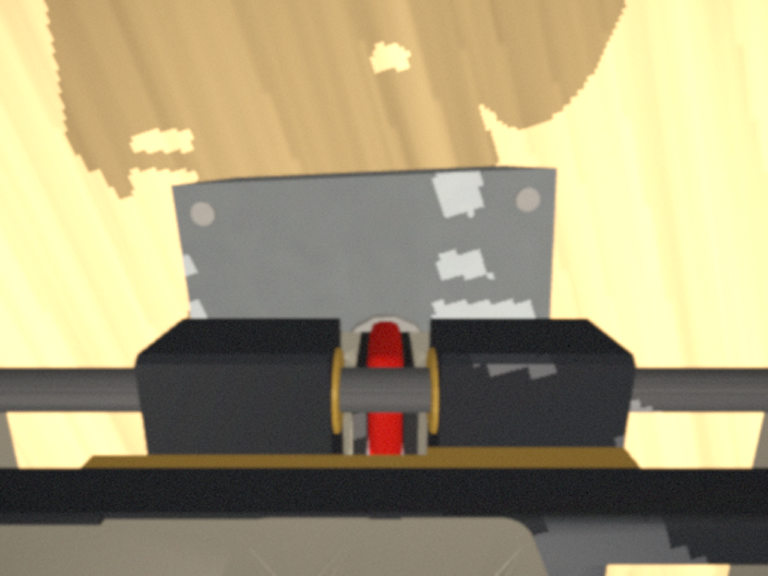

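View pics/sc14.png

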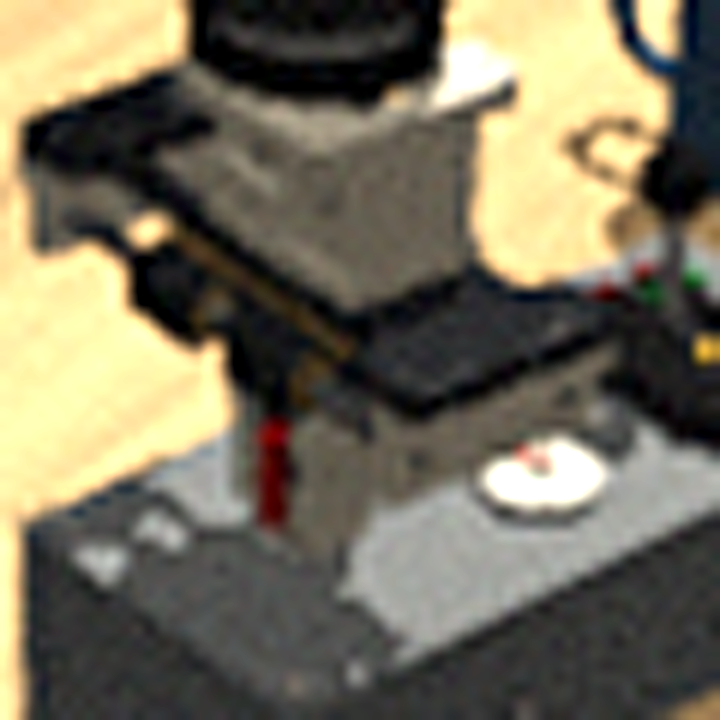

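>>> carry_out(series=[[[0,0.3,0,4,0,0],[0,0.6,0,8,0,0],[0,0.8,0,12,0,0],[0,0.8,0,12,0,0],[0,0.8,0,12,0,0]]])

```text
clock: 20.02
tool_pos: [0.4789, 0.1502, 0.0816]
orientation: [139.4, 89.9, -159.4]
force: [-7.9, 0.7, 19.3]
opening: 0.0102
```

```bash
python3 - <<'E'
from h import *
w=snap("wrist","w15.npy");o=get_obs();p,M=tool(o);print(o["clock"],p,o["force"],o["moment"],np.degrees(np.arctan2(M[1,1],M[0,1])),o["opening"])
save(w,"w15k",(215,150,300,310),5)
a=snap("scene","sc15.npy");save(a,"sc15",(225,130,285,190),12)
E
```

```text
20.075 [0.47889681 0.15023299 0.08157422] [-7.93069736  1.28681939 19.84672688] [0.46369166 3.06101296 0.10685915] 151.1194176384691 0.010370408629614096
```

View pics/w15k.png

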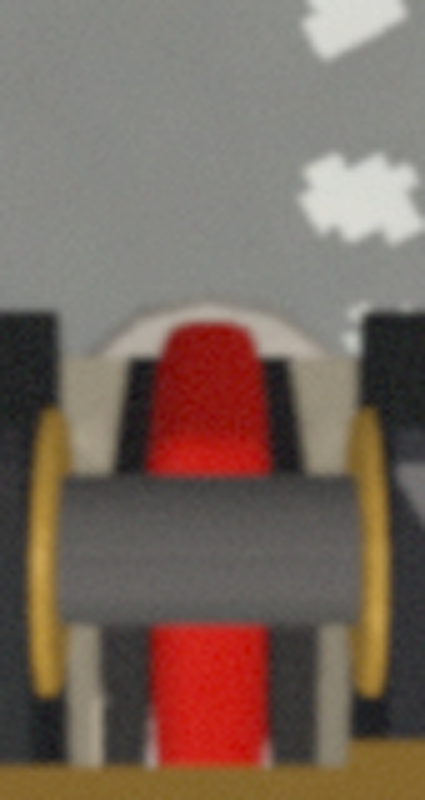

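View pics/sc15.png

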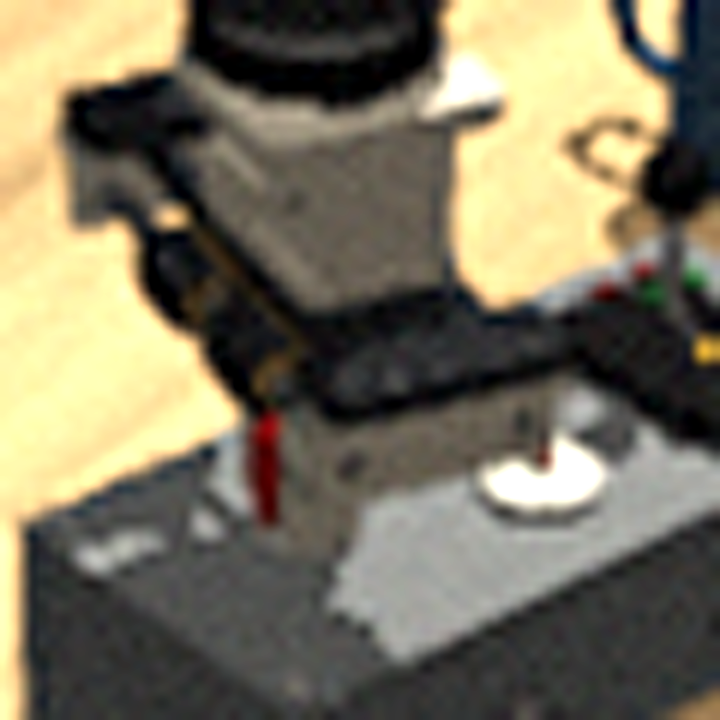

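>>> carry_out(series=[[[0,0.3,0,2,0,0],[0,0.3,0,2,0,0],[0,0.3,0,2,0,0],[0,0.3,0,2,0,0],[0,0.3,0,2,0,0],[0,0.3,0,2,0,0],[0,0.3,0,2,0,0],[0,0.3,0,2,0,0],[0,0.3,0,2,0,0],[0,0.3,0,2,0,0]]])

```text
clock: 21.38
tool_pos: [0.4788, 0.1503, 0.0816]
orientation: [150.7, 89.9, -150.2]
force: [-6.5, 0.8, 19.1]
opening: 0.0097
```

```bash
python3 - <<'E'
from h import *
w=snap("wrist","w16.npy");o=get_obs();p,M=tool(o);print(o["clock"],p,o["force"],o["moment"],np.degrees(np.arctan2(M[1,1],M[0,1])),o["opening"])
save(w,"w16k",(215,150,300,310),5)
a=snap("scene","sc16.npy");save(a,"sc16",(225,130,305,200),9)
b=snap("top","tp16.npy");save(b,"tp16",None,1.5)
E
```

```text
21.425 [0.47876248 0.15032158 0.08158547] [-7.80403252 -0.16225543 19.67791809] [0.21838077 2.70437659 0.22165339] 149.13536763123395 0.01020949033997326
```

View pics/sc16.png

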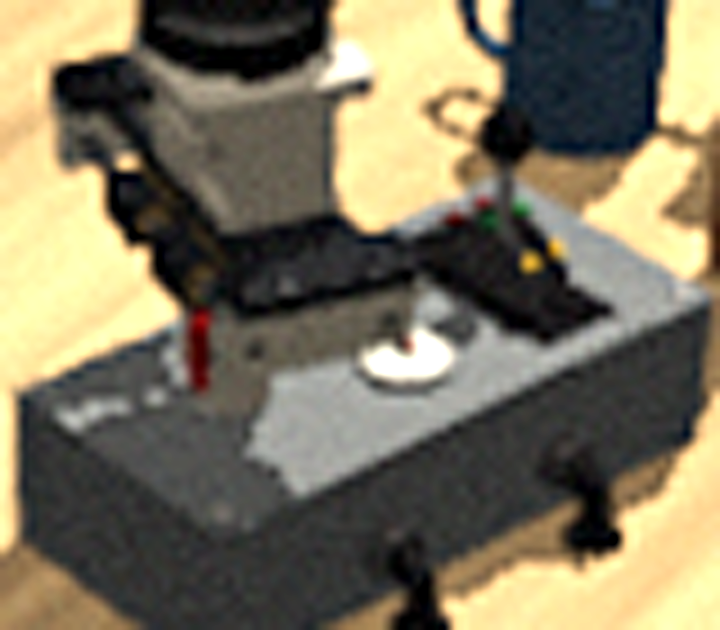

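View pics/tp16.png

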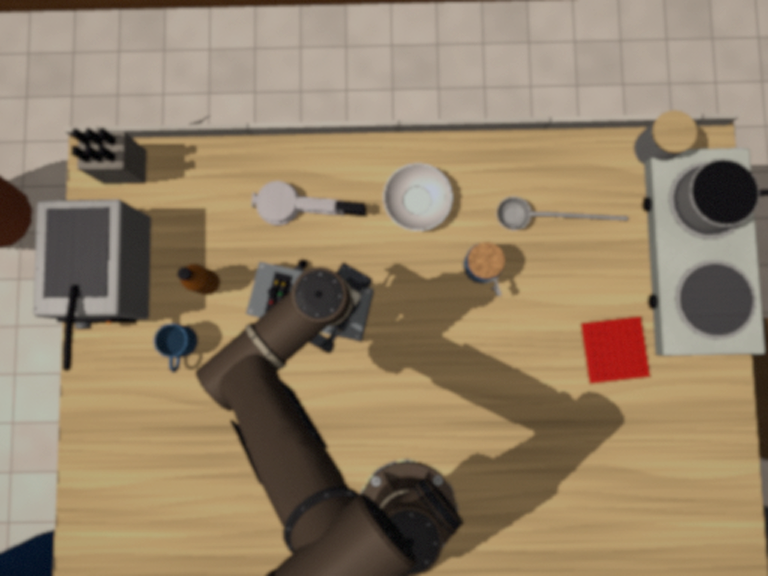

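View pics/w16k.png

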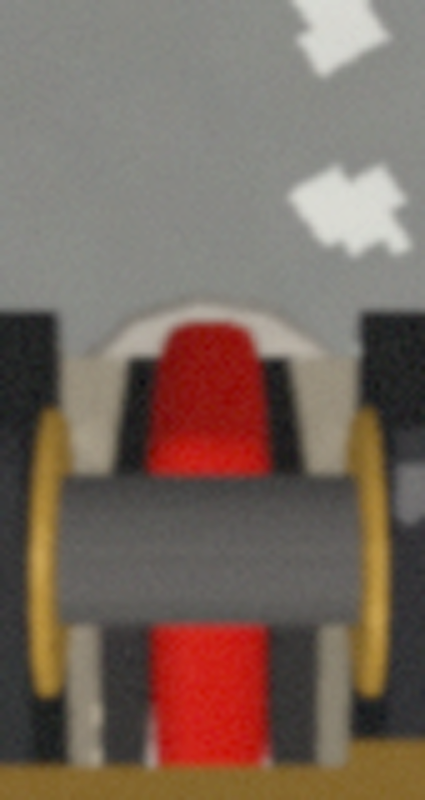

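```bash
python3 -c "
from plant import *
print(close_job())"
```

```text
the job is handed in; nothing more can be done
None
```

I handed the job in at about 21.5 s, with the key fully in, turned to its stop and still gripped. The system reports no verdict, so these are my last checks:

- **Throttle:** I pushed the lever upright between half-open fingers and let it go. The pictures show it at the green mark, with an estimated error of about 0.04 rad.
- **Key home:** I lifted the key from the clip, lined it up with the slot using the wrist camera, and wiggled it in past the pins. Near the end the head slid about 4–6 mm in the pads. Pushing further no longer moved the key against about 16–20 N, so I took its tip to be on the slot floor. That rests on force and pictures; I had no direct depth reading.
- **Turned:** The gripper turned about 107° clockwise. The twisting moment rose to 0.22 N m, above the spring's 0.08 N m, which means it is against the stop. The meter needle has also moved. I held it there for more than 1 s before handing in.
- **Not quite clean:** A side force of about 8 N and a down-push of about 20 N remained, because the grip is 1–2 mm off the slot's axis.
- **Kitchen things:** They look unmoved in the last top view.

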